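# Dock the supply module and take its heat-sink temperature

### The job

Push the open power-supply module along the bench until it is fully home between the guide rails of the electronic load, without lifting it. Then take the pen-shaped surface thermometer out of its stand and hold it upright with its sprung contact disc flat inside the ring drawn on the module's heat sink, pressing gently so that the disc is pushed in about half of its spring travel, never hard. Finish while still holding it there, and leave everything else on the bench where it is.

Things in the scene. Friction and masses are not known exactly. Their poses are not given: they have to be found in the camera images.
- module: Open power-supply module, loose, about 0.55 kg: aluminium tray 110 mm long (x), 84 mm wide (y), with board, transformer, capacitors (to 40 mm high) and, at its +x end, a finned heat sink and a black edge connector. Origin: centre of its underside, on the bench; z up. It starts 115 to 140 mm short of home, up to 18 mm aside, turned up to 0.25 rad.
- wall (a point): Where to push: centre of the outer face of the module's plain end wall, 84 mm wide and 36 mm high, at the module's -x end: (-55, 0, 18) mm in the module's frame. The face looks along the module's -x.
- spot (a point): Centre of the ring drawn in black marker (20 mm inside) on the flat land on top of the module's heat sink: (17.5, 0, 34) mm in the module's frame. The land is level, 30 mm wide (y) and 58 mm long (x); three fins along each side of it stand 11 mm above it.
- dock: Electronic load with a dock, fixed: a cream instrument 130 mm deep, 150 wide, 60 high, and two guide rails before it (14 mm high, 10 thick, 90 mm apart inside, 55 mm long, then flaring out 30 degrees over 28 mm more). Origin: on the bench where the module's origin lies when home; x points the way in, z up. Home: module and dock frames coincide.
- stop (a point): Centre of the electronic load's front face low down, with brass contacts, 20 mm above the bench: (55, 0, 20) mm in the dock's frame. The module's +x end comes up against it. The face is rigid.
- pen: Cordless surface thermometer, grey, pen-shaped, 190 mm long, 85 g. z runs along it from the contact disc to the top; origin: centre of the disc's face, spring at rest. Disc 8 mm across; steel stem 7 mm thick up to z = 70 mm; then a flat-sided body to z = 190 mm, 24 mm wide (y), 18 mm thick (x), with a small display on +x near the top. Starts in the stand, leaning.
- disc (a point): Centre of the face of the thermometer's contact disc; it moves with the sprung disc.
- tip_spring (a joint): How far the sprung disc is pushed into the thermometer: 0 at rest, 0.008 m at its end stop. The spring begins to give at 1 N and takes 0.4 N more per mm: 2.6 N at half travel, 4.2 N at the stop; beyond that it is rigid.
- stand: Thermometer stand, fixed, left or right of the dock: steel base 120 (x) by 80 (y) by 10 mm, black channel. Origin: centre of the base's underside. The thermometer's origin rests at (28, 0, 22) mm, its top leaning 20 degrees to the stand's -x, its y along the stand's y. The channel holds it from z = 66 to 120 mm and is open to the pen's +x: draw it out that way, or 125 mm along its axis.
- reel: Solder reel, 64 mm in diameter, on a fixed stand, base 100 by 90 mm, 102 mm high; stands on the other side; not needed. Origin: centre of its underside.
- flux: Small amber bottle, 30 mm in diameter, 75 mm high, loose beside the dock; leave it. Origin: centre of its underside.
- capacitor: Loose upright capacitor can, 25 mm in diameter, 40 mm high, beside the dock; leave it. Origin: centre of its underside.
- screwdriver: Screwdriver 170 mm long lying on the bench along its x axis; leave it. Origin: on the bench under it.
- multimeter: Handheld multimeter lying on its back, 165 by 78 by 40 mm; leave it. Origin: centre of its underside.
- tape: Roll of black tape lying flat, 80 mm in diameter, 19 mm high; leave it. Origin: centre of its underside.
- spare_sink: Spare finned heat sink with no ring on it, 60 by 46 by 28 mm; leave it. Origin: centre of its underside.
- parts_tray: Dark divided parts tray, 130 by 90 by 22 mm; leave it. Origin: centre of its underside.
There are look-alikes about, which are no part of the job. What is shaped like the stand but green or purple is not meant.

How it is judged:
By the outcome, as a careful person would: the job done as asked, in the order asked, and still so for the second after the job is handed in, while the arm keeps its last pose, push and grip.
It also fails if it takes over 58 s, if anything falls off the work surface, if the arm or the gripper's body presses on something with over 40 N, if the wrist force passes 120 N, or if a joint passes its speed limit or range.

### The arm

A 7-joint arm with a two-finger parallel gripper is mounted at the origin on the work surface. World frame = base frame: x ahead of the robot, y to its left, z up, the work surface at z = 0. Lengths are in mm, angles in rad, forces in N, time in s.
With the tool pointing down it reaches from about 400 to 850 mm from the base axis. Payload 10.4 kg.
Tool frame: the origin (TCP) lies between the finger pads; the fingertips stand 19 mm ahead of it and the grasp point (between the pads) is the TCP (arm.tip_extent is the distance from the TCP to the fingertips, in mm); z points along the fingers, y is the direction in which the jaws open and shut (so a half turn about z gives the same grasp; the last joint's range is limited). The gripper opens to 85 mm and grips with 20 to 120 N. Pads are 22 mm wide; open, the fingers measure 114 mm over their backs; the gripper's body (76 mm by 85 mm) begins 54 mm behind the grasp point. The pads swing forward as they close: fully open they stand 13 mm farther back than shut.
Start: joints at [-1.154, 0.332, -0.065, 1.46, 0.022, 1.35, -0.088], TCP at [266.089, 565.549, 250.338] pointing down, gripper open.
Joint ranges: [-2.6, 2.6], [-0.5, 2.12], [-1.47, 1.34], [0.16, 2.42], [-1.27, 4.41], [0.06, 2.06], [-2.6, 2.6]. Speed limits (rad/s): [2.22, 2.22, 2.79, 2.79, 3.14, 3.14, 3.14].

### API

Orientations are given as a unit quaternion [w, x, y, z].
In Python, from workcell import sensors, imaging, close_job, arm gives the robot as it stands. The module is installed in compiled form; this text tells all that it offers.
- The arm moves only by the tool drive_tool, never from a script. Its argument "moves" is a list that holds one entry, the list of rows, each a list of 5 numbers: the shift along the world's x, y, z normalised to -1 to 1, where 1 is 0.03 m, then the turn about the world's z normalised to -1 to 1, where 1 is 0.15 rad, then the finger opening in mm, from 0 to 85.4. A call has 1 to 10 rows; each row shifts and turns the commanded pose from where the row before left it; what a row does not reach is not made up. A row lasts 1/8 s, in which the tool goes at most 62.5 mm and 10.7 degrees, less where a joint would pass 70% of its speed; a pose out of reach is approached as far as the arm can. A call with a number of a shift or a turn outside -1 to 1 is refused whole. A call with a gripper value outside its range is refused whole. The fingers move at their own pace and stop on an object; the grip force is fixed at half the most. Time passes only in rows, so rows that do not move let the fingers close. It gives the time, the measured TCP pose, the force and the opening at its end, in the units of the state.
- sensors.state(): the state, without advancing time (a new reading comes with each control period).
- imaging.get_image(name): name is "scene" or "top" or "wrist"; returns a dict with "img" (400x640x3 uint8, red, green, blue), "mtx" (3x3 intrinsics, pixels), "R" (3x3) and "t" (3): a world point X has camera coordinates R X + t. Camera axes: x right, y down, z forward; pixel columns grow to the right and rows downward; lengths in mm; the calibration is good to about 2 mm. The wrist camera is an equidistant fisheye: a pixel r from the principal point sees the ray r / f radians off the axis. A picture is of the moment at which its call begins. There is no depth.
- close_job(): hands the job in, once; it reports no verdict.
The state is a dict: "clock": time; "joint_positions": joint angles; "joint_vel": joint speeds; "effort": joint torques, N m; "tool_pos": TCP position; "orientation": TCP orientation; "force": force on the tool from outside, world axes, zero at the start; "wrist_torque": the same for the moment, N m; "gripper_width": opening from 0.0 (shut) to 1.0 (fully open).
Only numpy, scipy, OpenCV 4.12 (cv2) and the standard library are available. Lean on these libraries where they do the work, as an engineer would, in place of code of your own. Each camera call takes 0.05 s, during which the arm holds its last target.

## Working session

There is one attempt and no reset: what is moved stays moved. The work goes in short steps, Python scripts to look and compute and a tool call to move; the robot and the scene stay as the last step left them, time stands still between calls to the robot, and variables do not carry over. Pictures are saved under pics/ and viewed, and the job is handed in when it is done.

Besides the shell and the picture viewer there is one more tool, called after "Request:" by a JSON object that holds its "fn" and its "kwargs", one argument or row to a line. drive_tool: Moves the arm, as the interface text tells. Scaled input: -1 to 1 covers 0.03 m each way for a shift and 0.15 rad each way for a turn. Its arguments: {"type":"object","properties":{"moves":{"type":"array"}},"required":["moves"]}

```bash
mkdir -p pics; python3 - <<'E'
from workcell import sensors, imaging, arm
import cv2
s=sensors.state()
for k,v in s.items(): print(k,v)
for n in ("scene","top","wrist"):
    d=imaging.get_image(n); cv2.imwrite(f"pics/{n}0.png",d["img"][:,:,::-1]); print(n,d["mtx"].tolist(),d["R"].round(4).tolist(),d["t"].round(1).tolist())
print([a for a in dir(arm) if a[0]!='_'])
E
```

```text
clock 0.0
joint_positions [-1.15363282  0.33289172 -0.06472413  1.46094966  0.02158828  1.34991788
 -0.08851699]
joint_vel [ 0.00070157 -0.00125996  0.00044926  0.00039434 -0.00095478  0.00213964
 -0.00068039]
effort [-2.28807266e-06 -6.25449443e+01  4.92583110e-02 -3.91619682e+01
  1.61854934e-02  9.80571087e-03 -1.56939814e-05]
tool_pos [265.9136764  565.21315265 249.49960118]
orientation [-1.36093465e-04  2.18102256e-01  9.75925645e-01 -7.23042898e-04]
force [-0.03138825  1.18306883  0.86989356]
wrist_torque [ 0.0087051   0.02384752 -0.00811804]
gripper_width 0.9988104906918118
scene [[441.2853603366931, 0.0, 320.1406462671629], [0.0, 441.2853603366931, 199.8773309305713], [0.0, 0.0, 1.0]] [[0.5517, 0.834, -0.0125], [0.6692, -0.4515, -0.5902], [-0.4978, 0.3173, -0.8071]] [-181.8, -363.2, 1466.7]
top [[492.76744231698933, 0.0, 321.04237094384695], [0.0, 492.76744231698933, 196.92073130857156], [0.0, 0.0, 1.0]] [[-0.03, -0.9995, -0.0041], [-0.9981, 0.0302, -0.0537], [0.0538, 0.0025, -0.9985]] [-116.8, 529.0, 1489.2]
wrist [[309.70691628693146, 0.0, 319.8925446858652], [0.0, 309.70691628693146, 207.03023937241016], [0.0, 0.0, 1.0]] [[0.427, 0.9042, -0.0011], [0.8705, -0.4108, 0.271], [0.2447, -0.1167, -0.9626]] [-623.9, -34.7, 379.1]
['PlanningError', 'tip_extent']
```

View pics/scene0.png

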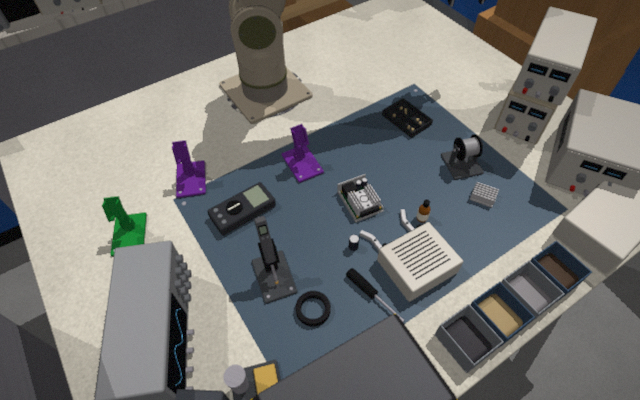

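View pics/top0.png

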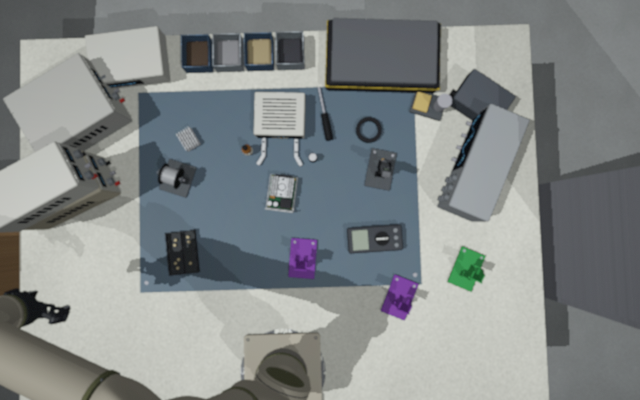

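View pics/wrist0.png

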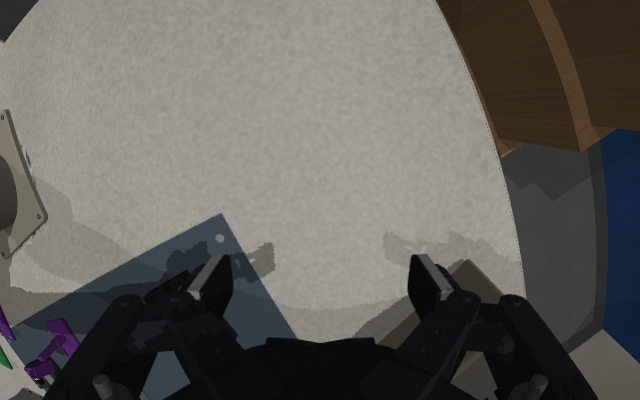

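Top view: the pen stand (black) is at about (381,168), with purple decoys at (303,258) and (400,297) and a green one at (467,268). The module is at (282,193), the dock at (280,118), and the spare heat sink, which has no ring, at (188,139). Next I'll zoom in on the ones I've chosen.

```bash
cat > h.py <<'E'
import numpy as np, cv2
from workcell import sensors, imaging
def ray(d,u,v,fish=False):
    K=d["mtx"];x=(u-K[0,2])/K[0,0];y=(v-K[1,2])/K[1,1]
    if fish:
        r=np.hypot(x,y); c=np.array([x/r*np.sin(r),y/r*np.sin(r),np.cos(r)]) if r>1e-9 else np.array([0,0,1.])
    else: c=np.array([x,y,1.])
    R=np.array(d["R"]);t=np.array(d["t"])
    return -R.T@t, R.T@(c/np.linalg.norm(c))
def onz(d,u,v,z,fish=False):
    o,r=ray(d,u,v,fish); return o+r*(z-o[2])/r[2]
def tri(a,b):
    (o1,r1),(o2,r2)=a,b
    A=np.stack([r1,-r2],1); s=np.linalg.lstsq(A,o2-o1,rcond=None)[0]
    p,q=o1+s[0]*r1,o2+s[1]*r2
    return (p+q)/2,np.linalg.norm(p-q)
def proj(d,X,fish=False):
    c=np.array(d["R"])@np.array(X)+np.array(d["t"]);K=d["mtx"]
    if fish:
        th=np.arctan2(np.hypot(c[0],c[1]),c[2]);n=np.hypot(c[0],c[1]);x,y=c[0]/n*th,c[1]/n*th
    else: x,y=c[0]/c[2],c[1]/c[2]
    return np.array([K[0,0]*x+K[0,2],K[1,1]*y+K[1,2]])
def crop(d,x0,y0,x1,y1,s,name):
    im=np.ascontiguousarray(d["img"][y0:y1,x0:x1,::-1]); im=cv2.resize(im,None,fx=s,fy=s,interpolation=cv2.INTER_CUBIC)
    step=10
    for x in range((x0+9)//10*10,x1,step):
        cv2.putText(im,str(x),(int((x-x0+.5)*s)-8,8),0,.3,(0,255,255)); cv2.line(im,(int((x-x0+.5)*s),10),(int((x-x0+.5)*s),14),(0,255,255))
    for y in range((y0+9)//10*10,y1,step):
        cv2.putText(im,str(y),(0,int((y-y0+.5)*s)+3),0,.3,(0,255,255)); cv2.line(im,(20,int((y-y0+.5)*s)),(24,int((y-y0+.5)*s)),(0,255,255))
    cv2.imwrite(f"pics/{name}.png",im)
E
python3 - <<'E'
from h import *
import pickle
t=imaging.get_image("top");s=imaging.get_image("scene")
pickle.dump((t,s),open("im0.pkl","wb"))
crop(t,235,85,335,220,4.4,"topmod")
crop(t,355,110,415,200,6.5,"topstand")
crop(s,330,165,470,305,4.2,"scmod")
crop(s,230,205,310,315,5.4,"scstand")
E
```

```text
(no output)
```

View pics/topmod.png

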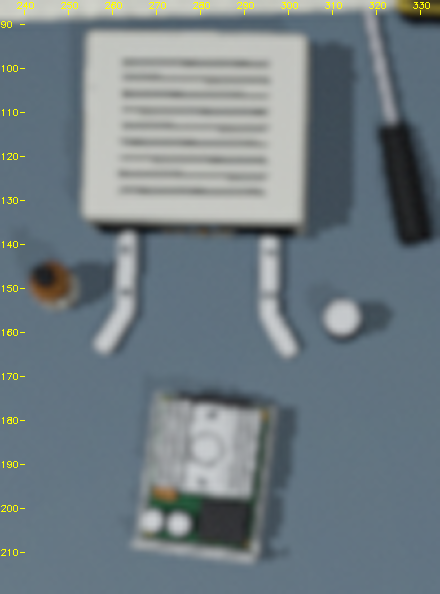

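View pics/topstand.png

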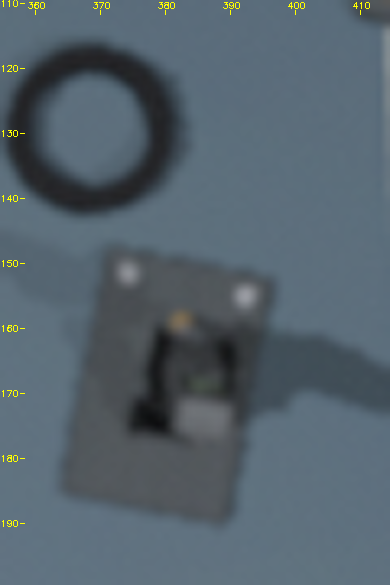

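View pics/scmod.png

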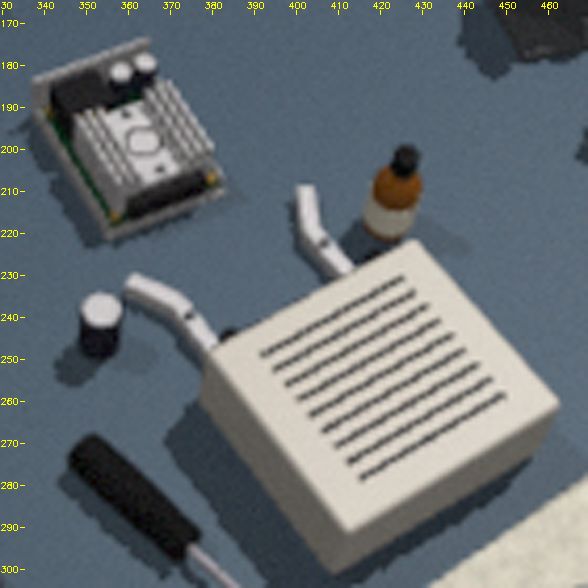

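View pics/scstand.png

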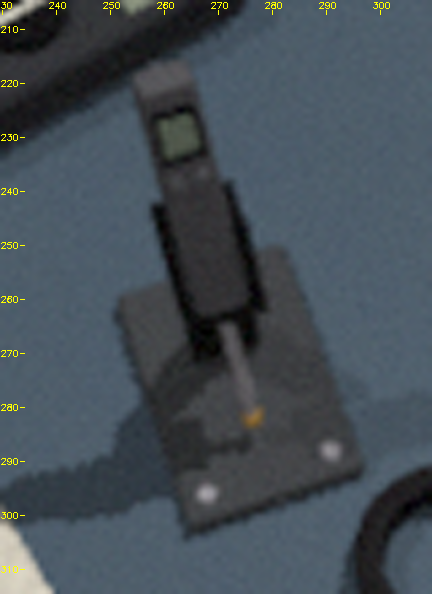

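The module crops show the ring at top (282,187) and scene (363,198). The pen sits in the black channel with its gold tip at top (382,159) and scene (276,282); its top end is at scene (262,219). The pen leans towards the robot and its open side faces away. Now the measurements.

```bash
python3 - <<'E'
from h import *
import pickle
t,s=pickle.load(open("im0.pkl","rb"))
c=lambda x,y,x0,y0,k:(x0+x/k-.5,y0+y/k-.5)
T=lambda x,y:c(x,y,235,85,4.4); S=lambda x,y:c(x,y,330,165,4.2)
TS=lambda x,y:c(x,y,355,110,6.5); SS=lambda x,y:c(x,y,230,205,5.4)
def both(n,a,b): p,e=tri(ray(t,*a),ray(s,*b)); print(n,p.round(1),round(e,1))
both("ring",T(207,449),S(144,142))
both("wallL",T(133,543),S(148,41)); both("wallR",T(252,560),S(33,80))
for n,a,z in (("ring",T(207,449),34),("wallL",T(133,543),36),("wallR",T(252,560),36)): print(n,onz(t,*a,z).round(1))
print("ring sc",onz(s,*S(144,142),34).round(1))
print("wall sc",onz(s,*S(148,41),36).round(1),onz(s,*S(33,80),36).round(1))
for n,a,b in (("FL",T(83,222),S(413,240)),("FR",T(304,222),S(213,352)),("BR",T(308,36),S(350,530)),("BL",T(88,32),S(558,404))):
    both("dock"+n,a,b); print(onz(t,*a,60).round(1),onz(s,*b,60).round(1))
both("railFL",T(103,350),S(305,190));both("railFR",T(290,352),S(130,285))
print("stand base corners z10", [onz(t,*TS(*p),10).round(1)[:2] for p in ((105,248),(275,280),(230,522),(62,490))])
print("scene", [onz(s,*SS(*p),10).round(1)[:2] for p in ((188,525),(362,463),(285,250),(118,300))])
print("bolts",[onz(t,*TS(*p),12).round(1)[:2] for p in ((128,273),(245,296))])
both("tip",TS(180,321),SS(253,417))
f=np.array([sensors.state()["force"] for _ in range(1)]);print(f)
E
```

```text
ring [559.  -14.7  36.5] 0.5
wallL [495.8  36.8  36.9] 1.0
wallR [481.8 -44.2  38.8] 1.0
ring [559.1 -14.7  34. ]
wallL [496.1  37.3  36. ]
wallR [482.1 -43.6  36. ]
ring sc [557.8 -13.2  34. ]
wall sc [495.1  36.8  36. ] [479.8 -43.4  36. ]
dockFL [714.6  63.9  55.1] 0.3
[713.6  63.1  60. ] [716.6  61.1  60. ]
dockFR [710.2 -84.5  61.4] 4.8
[709.  -86.4  60. ] [710.8 -81.8  60. ]
dockBR [836.1 -91.7  64.7] 2.9
[836.4 -92.7  60. ] [835.6 -88.5  60. ]
dockBL [842.8  55.7  60.3] 2.7
[843.8  56.8  60. ] [842.   54.7  60. ]
railFL [632.2  57.9  13.1] 0.7
railFR [626.7 -72.8  10.8] 0.9
stand base corners z10 [array([ 672.4, -289.7]), array([ 654.8, -369.4]), array([ 540.9, -343.9]), array([ 558.4, -265.4])]
scene [array([ 653.6, -368.4]), array([ 670.7, -291.7]), array([ 561.2, -265.7]), array([ 541.2, -341.9])]
bolts [array([ 659.9, -299.9]), array([ 647.3, -354.7])]
tip [ 634.1 -322.3   27.7] 1.5
[[ 0.24082905  0.05141138 -1.03457717]]
```

Request:
{"fn": "drive_tool", "kwargs": {
  "moves": [
    [[0.33,-1,0,0.18,50],[0.33,-1,0,0.18,50],[0.33,-1,0,0.18,50],[0.33,-1,0,0.18,50],[0.33,-1,0,0.18,50],[0.33,-1,0,0.18,50],[0.33,-1,0,0.18,50],[0.33,-1,0,0.18,50],[0.33,-1,0,0.18,50],[0.33,-1,0,0.18,50]]
  ]
}}

```text
clock: 1.5
tool_pos: [365.3, 264.5, 250.4]
orientation: [0.0, 0.084, 0.996, 0.0]
force: [0.9, -0.1, 1.1]
gripper_width: 0.584
```

Request:
{"fn": "drive_tool", "kwargs": {
  "moves": [
    [[0.33,-1,0,0,50],[0.33,-1,0,0,50],[0.33,-1,0,0,50],[0.33,-1,0,0,50],[0.33,-1,0,0,50],[0.33,-1,-0.5,0,50],[0.33,-1,-0.5,0,50],[0.33,-1,-1,0,50],[0.2,-0.7,-1,0,50]]
  ]
}}

```text
clock: 2.62
tool_pos: [450.6, 3.2, 159.8]
orientation: [0.0, 0.085, 0.996, 0.0]
force: [0.0, 1.7, -0.3]
gripper_width: 0.587
```

```bash
python3 - <<'E'
from h import *
d=imaging.get_image("wrist");s=imaging.get_image("scene");t=imaging.get_image("top")
cv2.imwrite("pics/w1.png",d["img"][:,:,::-1]);crop(s,250,100,430,240,4,"s1");crop(t,230,140,350,300,3.6,"t1")
print(sensors.state()["tool_pos"])
E
```

```text
[449.5096019    3.68615107 159.45464939]
```

View pics/w1.png

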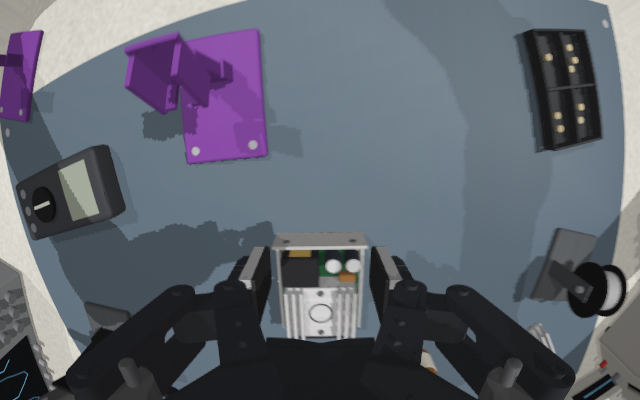

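View pics/s1.png

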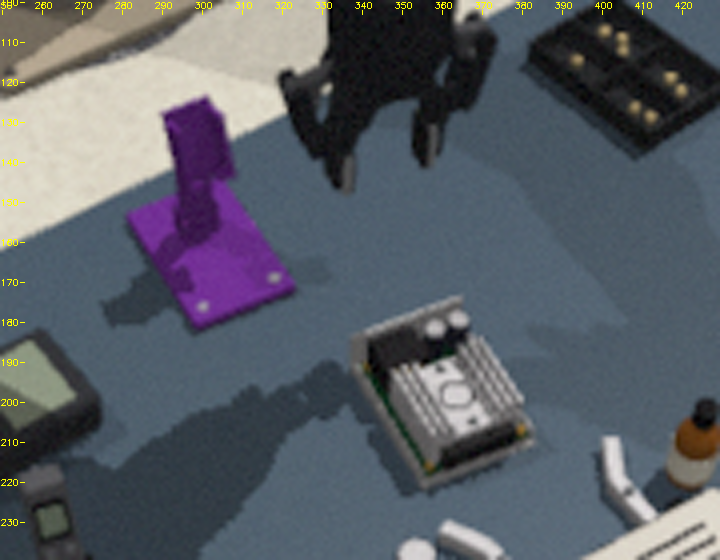

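The wrist view shows the module's wall top edge from (274,235) to (367,235), centred between the fingers. The purple decoy sits well to the side. I'll cross-check the wall position with this view.

```bash
python3 - <<'E'
from h import *
d=imaging.get_image("wrist")
crop(d,230,215,410,335,4.2,"w2")
print("cam",(-np.array(d["R"]).T@d["t"]).round(0))
for p in ((274,234),(367,234)): print(onz(d,*p,36,True).round(1))
print(onz(d,320.5,312.5,34,True).round(1))
E
```

```text
cam [382.  15. 284.]
[467.1 -40.1  36. ]
[480.9  38.6  36. ]
[555.1 -14.9  34. ]
```

View pics/w2.png

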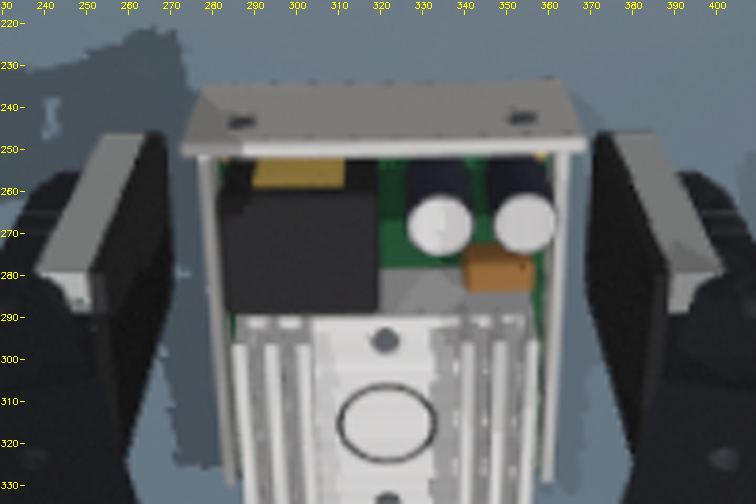

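```bash
python3 - <<'E'
from h import *
d=imaging.get_image("wrist")
for p,z in (((273,249),36),((369,248.5),36),((280,234),0),((363,234),0),((321.5,315.3),34)): print(onz(d,*p,z,True).round(1))
E
```

```text
[482.1 -43.2  36. ]
[496.1  40.   36. ]
[481.8 -41.3   0. ]
[495.8  39.4   0. ]
[560.4 -13.4  34. ]
```

Request:
{"fn": "drive_tool", "kwargs": {
  "moves": [
    [[0,0,-1,0,50],[0,0,-1,0,50],[0,0,-1,0,50],[0,0,-1,0,50],[0,0,-0.35,0,50],[0,0,0,0,50]]
  ]
}}

```text
clock: 3.62
tool_pos: [450.6, 5.1, 30.3]
orientation: [0.0, 0.084, 0.996, 0.0]
force: [-0.5, 0.0, 0.2]
gripper_width: 0.586
```

```bash
python3 - <<'E'
from h import *
d=imaging.get_image("wrist");s=imaging.get_image("scene")
crop(d,220,180,420,330,4,"w3");crop(s,300,130,430,240,5,"s3")
print(sensors.state()["tool_pos"],sensors.state()["force"])
E
```

```text
[451.21902479   4.97034068  31.06087168] [ 0.59050403 -0.8516277  -0.26659267]
```

View pics/w3.png

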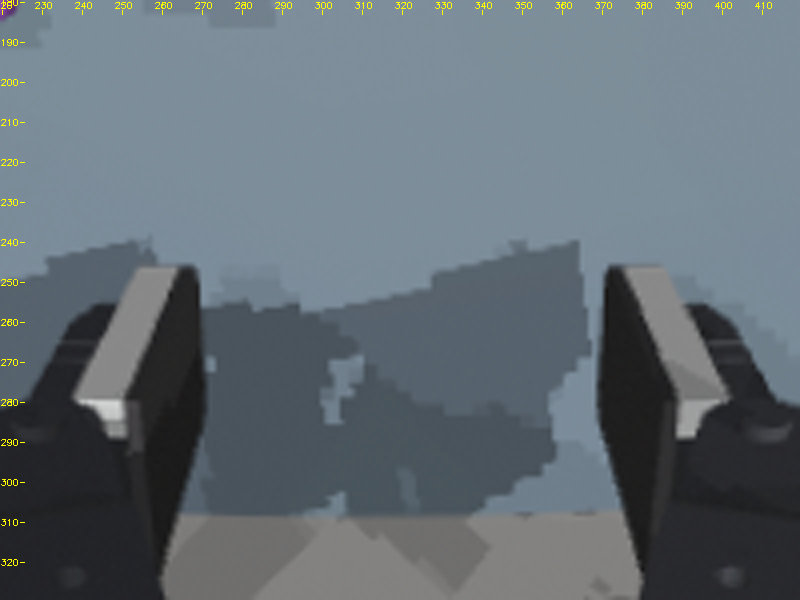

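View pics/s3.png

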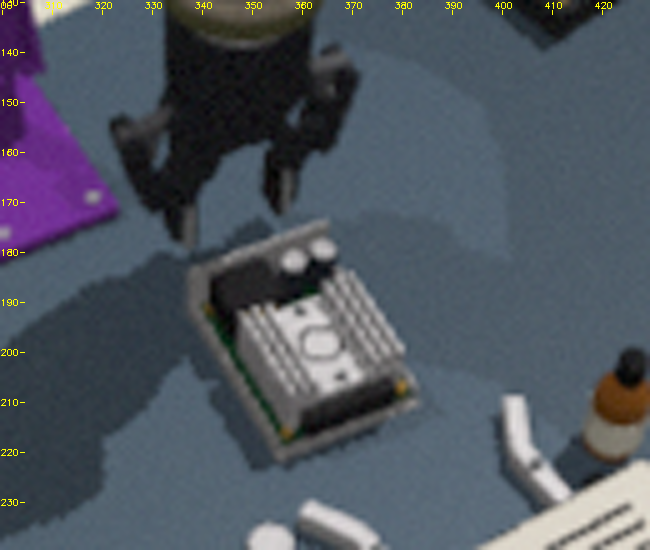

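Request:
{"fn": "drive_tool", "kwargs": {
  "moves": [
    [[0.3,-0.05,-0.15,0,50],[0.3,-0.05,0,0,50],[0.3,-0.05,0,0,50],[0.28,-0.02,0,0.14,50],[0.28,-0.02,0,0.14,50],[0.28,-0.02,0,0.14,50],[0.28,-0.02,0,0.14,50],[0.28,-0.02,0,0.14,50],[0.28,-0.02,0,0.14,50]]
  ]
}}

```text
clock: 4.85
tool_pos: [528.2, -3.6, 25.3]
orientation: [-0.0, 0.021, 1.0, 0.0]
force: [-2.2, 0.1, -1.6]
gripper_width: 0.583
```

```bash
python3 - <<'E'
from h import *
d=imaging.get_image("wrist");s=imaging.get_image("scene");t=imaging.get_image("top")
crop(t,235,85,335,220,4.4,"t4");crop(s,320,160,470,280,5,"s4");cv2.imwrite("pics/w4.png",d["img"][:,:,::-1])
print(sensors.state()["tool_pos"],sensors.state()["force"])
E
```

```text
[528.58583951  -3.56149088  25.56060099] [-0.11537788  0.24688826  0.22381577]
```

View pics/t4.png

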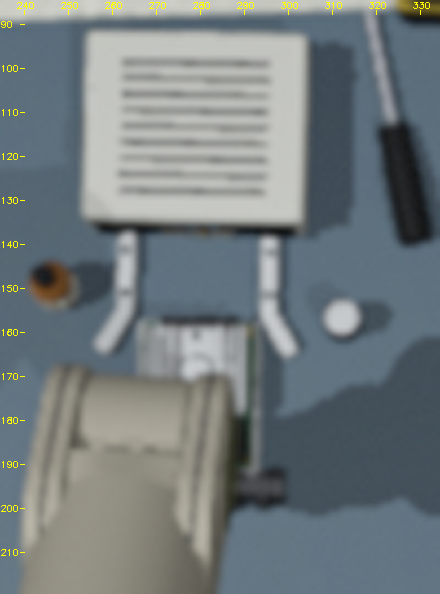

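View pics/s4.png

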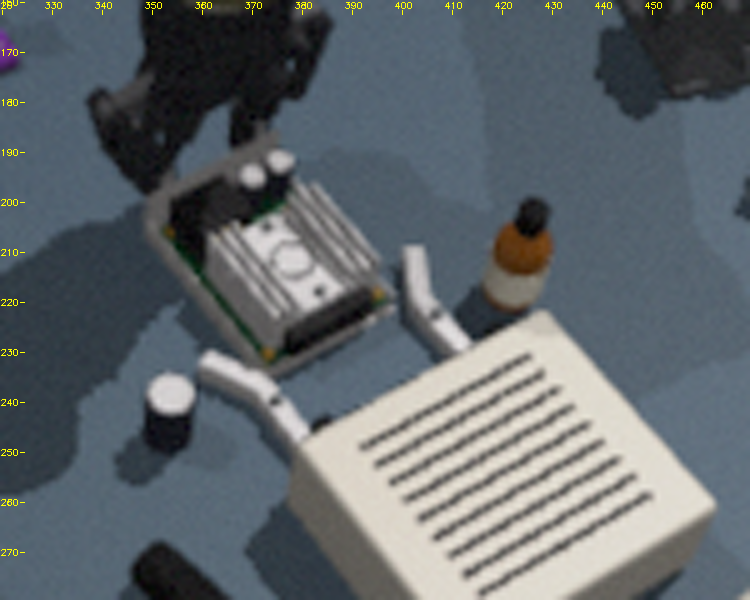

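The module is now lined up with the rails: its front edge runs from 267 to 291.5 px and the rails' inner faces are at 265 and 293.5. I'll keep pushing straight.

Request:
{"fn": "drive_tool", "kwargs": {
  "moves": [
    [[0.3,-0.012,0,0,50],[0.3,-0.012,0,0,50],[0.3,-0.012,0,0,50],[0.3,-0.012,0,0,50],[0.3,-0.012,0,0,50],[0.2,-0.01,0,0,50]]
  ]
}}

```text
clock: 5.75
tool_pos: [579.3, -5.7, 25.4]
orientation: [-0.0, 0.022, 1.0, 0.0]
force: [-3.8, 1.0, 2.6]
gripper_width: 0.583
```

```bash
python3 - <<'E'
from h import *
s=imaging.get_image("scene");t=imaging.get_image("top")
crop(t,235,85,335,220,4.4,"t5");crop(s,320,160,470,280,5,"s5")
print(sensors.state()["tool_pos"],sensors.state()["force"])
E
```

```text
[579.67487053  -5.76522851  25.43563926] [0.48903797 1.20421675 0.23106671]
```

View pics/t5.png

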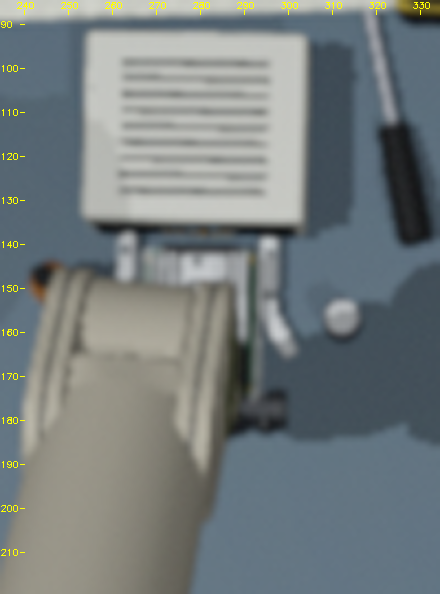

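View pics/s5.png

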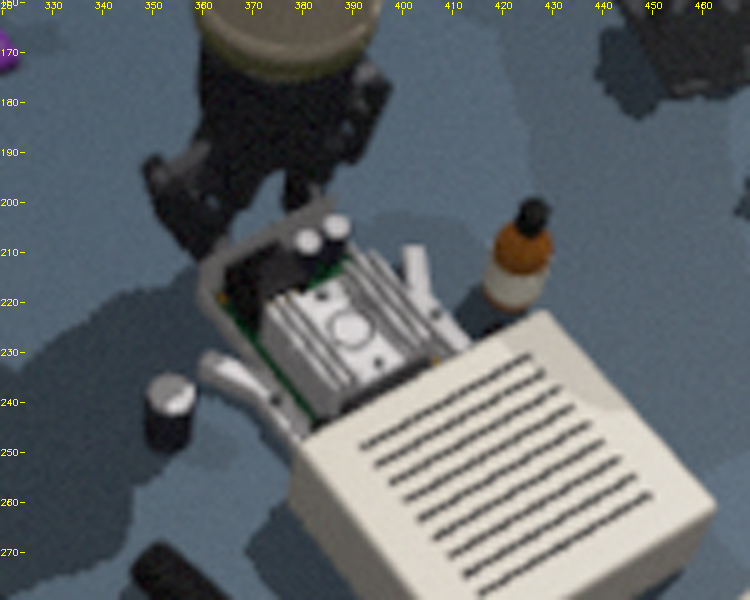

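Request:
{"fn": "drive_tool", "kwargs": {
  "moves": [
    [[0.1,-0.005,0,0,50],[0.1,-0.005,0,0,50],[0.05,0,0,0,50]]
  ]
}}

```text
clock: 6.22
tool_pos: [586.2, -6.0, 25.4]
orientation: [-0.0, 0.022, 1.0, 0.0]
force: [-4.1, 0.3, 2.6]
gripper_width: 0.586
```

Request:
{"fn": "drive_tool", "kwargs": {
  "moves": [
    [[0.04,0,0,0,50],[0.04,0,0,0,50]]
  ]
}}

```text
clock: 6.48
tool_pos: [588.6, -5.9, 25.3]
orientation: [-0.0, 0.022, 1.0, 0.0]
force: [-3.8, 0.2, 2.5]
gripper_width: 0.588
```

Request:
{"fn": "drive_tool", "kwargs": {
  "moves": [
    [[0.04,0,0,0,50],[0.04,0,0,0,50]]
  ]
}}

```text
clock: 6.72
tool_pos: [590.4, -5.9, 25.2]
orientation: [-0.001, 0.022, 1.0, 0.0]
force: [-10.1, 1.3, 6.3]
gripper_width: 0.578
```

Request:
{"fn": "drive_tool", "kwargs": {
  "moves": [
    [[0.04,0,0,0,50]]
  ]
}}

```text
clock: 6.85
tool_pos: [590.4, -6.0, 24.9]
orientation: [-0.002, 0.022, 1.0, 0.0]
force: [-14.3, -0.1, 10.2]
gripper_width: 0.584
```

Request:
{"fn": "drive_tool", "kwargs": {
  "moves": [
    [[0.04,0,0,0,50]]
  ]
}}

```text
clock: 6.98
tool_pos: [590.5, -5.9, 24.7]
orientation: [-0.003, 0.022, 1.0, 0.0]
force: [-20.9, 0.9, 12.3]
gripper_width: 0.588
```

Request:
{"fn": "drive_tool", "kwargs": {
  "moves": [
    [[-0.3,0.012,0,0,50],[-0.5,0.02,0,0,50],[-0.5,0.02,0.5,0,50],[0,0,1,0,50],[0,0,1,0,50],[0,0,1,0,50],[0,0,1,0,50],[0,-0.5,1,0,50],[0,-1,1,0,50],[0,-1,1,0,50]]
  ]
}}

```text
clock: 8.22
tool_pos: [554.8, -80.1, 251.7]
orientation: [0.001, 0.022, 1.0, 0.0]
force: [0.5, -0.5, -0.1]
gripper_width: 0.589
```

Request:
{"fn": "drive_tool", "kwargs": {
  "moves": [
    [[0.2,-1,0,-0.2,50],[0.2,-1,0,-0.2,50],[0.2,-1,0,-0.2,50],[0.2,-1,0,-0.2,50],[0.2,-1,0,-0.2,50],[0.2,-1,0,-0.19,50]]
  ]
}}

```text
clock: 8.98
tool_pos: [591.1, -260.4, 250.6]
orientation: [0.001, 0.111, 0.994, -0.0]
force: [-0.0, 0.5, -0.2]
gripper_width: 0.589
```

```bash
python3 - <<'E'
from h import *
d=imaging.get_image("wrist");s=imaging.get_image("scene");t=imaging.get_image("top")
crop(t,235,85,335,220,4.4,"t6");crop(s,320,160,470,280,5,"s6");cv2.imwrite("pics/w6.png",d["img"][:,:,::-1])
print(sensors.state()["tool_pos"],sensors.state()["force"])
X=np.array([633.9,-323.1,22]);a=np.array([-.334,.0746,.940])
for z in (0,70,165,190): print(z,(X+a*z).round(1),proj(d,X+a*z,True).round(1),proj(s,X+a*z).round(1),proj(t,X+a*z).round(1))
E
```

```text
[ 590.26350677 -261.26269797  250.30646705] [-0.48826469  0.84352518  0.70518999]
0 [ 633.9 -323.1   22. ] [277.9 226.5] [276.5 282.9] [382.5 159.3]
70 [ 610.5 -317.9   87.8] [268.3 225.7] [270.6 260.9] [383.7 164.4]
165 [ 578.8 -310.8  177.1] [245.3 223.9] [261.8 228.1] [385.5 172.1]
190 [ 570.4 -308.9  200.6] [235.6 223.1] [259.3 218.8] [386.1 174.3]
```

View pics/t6.png

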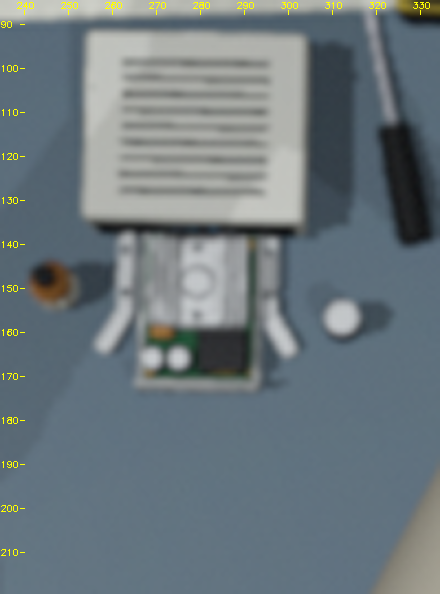

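View pics/s6.png

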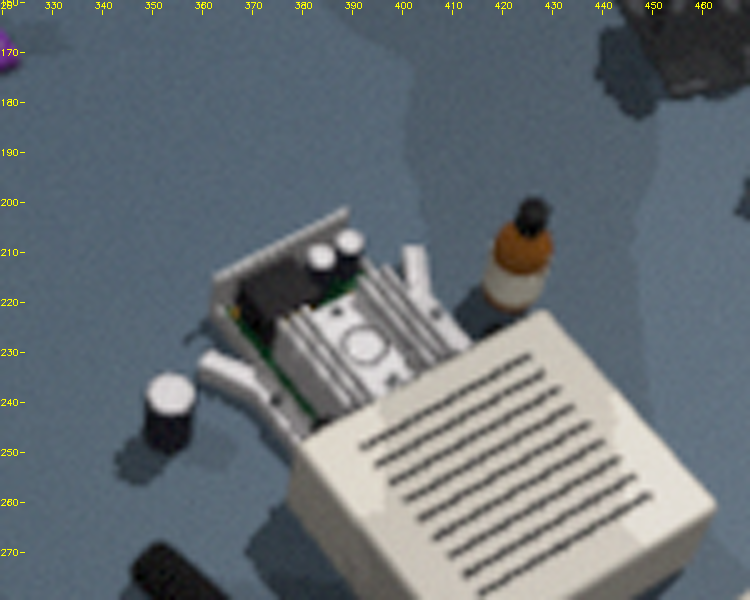

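View pics/w6.png

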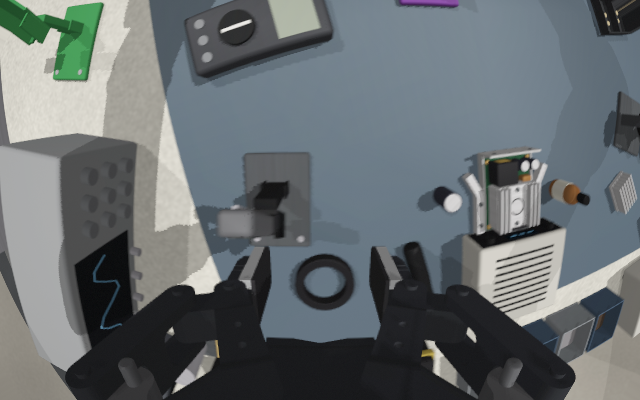

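The module looks fully home: its connector end is against the load and its sides are parallel to the rails. The pen's top is at wrist (235,223), as predicted. Next I'll move over it and look before going down.

Request:
{"fn": "drive_tool", "kwargs": {
  "moves": [
    [[-0.2,-0.85,0,0,50],[-0.2,-0.82,0,0,50],[0,0,0,0,50]]
  ]
}}

```text
clock: 9.5
tool_pos: [577.8, -310.7, 250.6]
orientation: [0.0, 0.112, 0.994, -0.0]
force: [-0.4, 0.2, 1.0]
gripper_width: 0.588
```

```bash
python3 - <<'E'
from h import *
d=imaging.get_image("wrist")
crop(d,220,150,420,300,4,"w7")
st=sensors.state();print(st["tool_pos"],st["orientation"],st["force"])
E
```

```text
[ 578.52708747 -309.0983934   250.4943147 ] [3.74031463e-04 1.10949640e-01 9.93825950e-01 1.37986103e-04] [0.57506219 0.74307417 0.43374768]
```

View pics/w7.png

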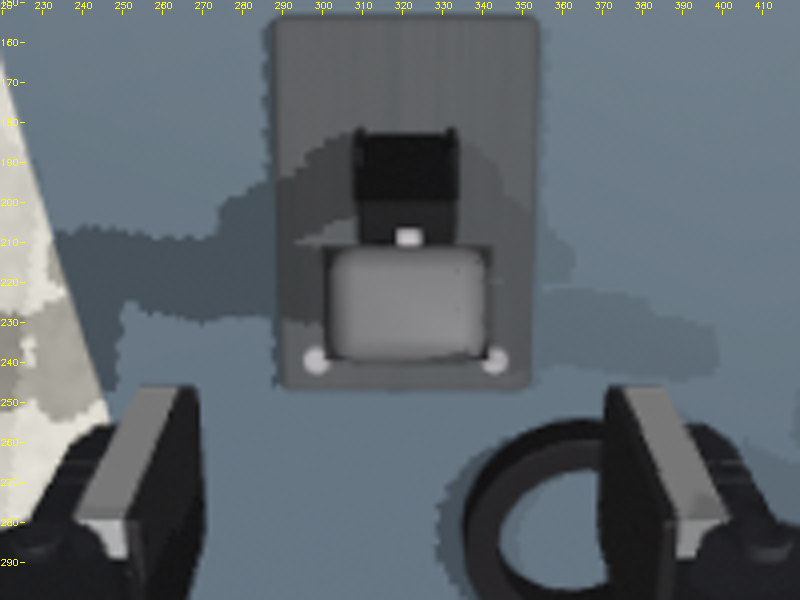

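The pen's top is centred between the pads and square to them, at (322,226). Going down.

Request:
{"fn": "drive_tool", "kwargs": {
  "moves": [
    [[0.03,0,-0.8,0,50],[0,0,-0.8,0,50],[0,0,-0.8,0,50],[0,0,0,0,50]]
  ]
}}

```text
clock: 10.05
tool_pos: [579.4, -306.9, 176.7]
orientation: [-0.001, 0.11, 0.994, 0.001]
force: [0.1, 0.4, 0.9]
gripper_width: 0.587
```

```bash
python3 - <<'E'
from h import *
d=imaging.get_image("wrist");s=imaging.get_image("scene")
crop(d,220,150,420,300,4,"w8");crop(s,210,170,320,310,4.2,"s8")
st=sensors.state();print(st["tool_pos"],st["force"])
E
```

```text
[ 580.08214665 -308.49239786  179.23057986] [0.1269861  0.11383017 1.64938915]
```

View pics/w8.png

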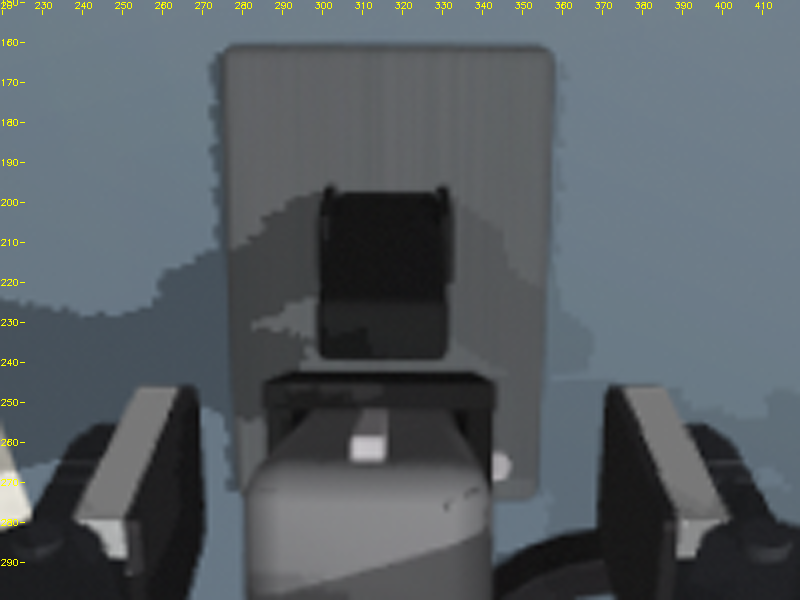

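View pics/s8.png

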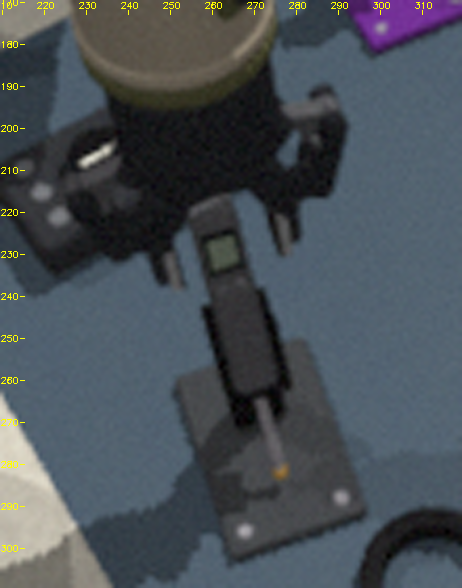

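Request:
{"fn": "drive_tool", "kwargs": {
  "moves": [
    [[0,-0.1,0,0,50],[0,0,0,0,40],[0,0,0,0,30],[0,0,0,0,20],[0,0,0,0,10],[0,0,0,0,10],[0,0,0,0,10]]
  ]
}}

```text
clock: 11.02
tool_pos: [579.5, -312.3, 178.5]
orientation: [0.0, 0.111, 0.994, 0.0]
force: [0.2, 1.1, 3.1]
gripper_width: 0.272
```

```bash
python3 - <<'E'
from h import *
d=imaging.get_image("wrist");s=imaging.get_image("scene")
crop(d,220,150,420,300,4,"w9");crop(s,210,170,320,310,4.2,"s9")
st=sensors.state();print(st["tool_pos"],st["force"],st["wrist_torque"])
E
```

```text
[ 579.50301875 -312.34629478  178.53601426] [0.52279627 1.03241873 2.93100857] [ 0.36883429 -0.13702125  0.04934006]
```

View pics/w9.png

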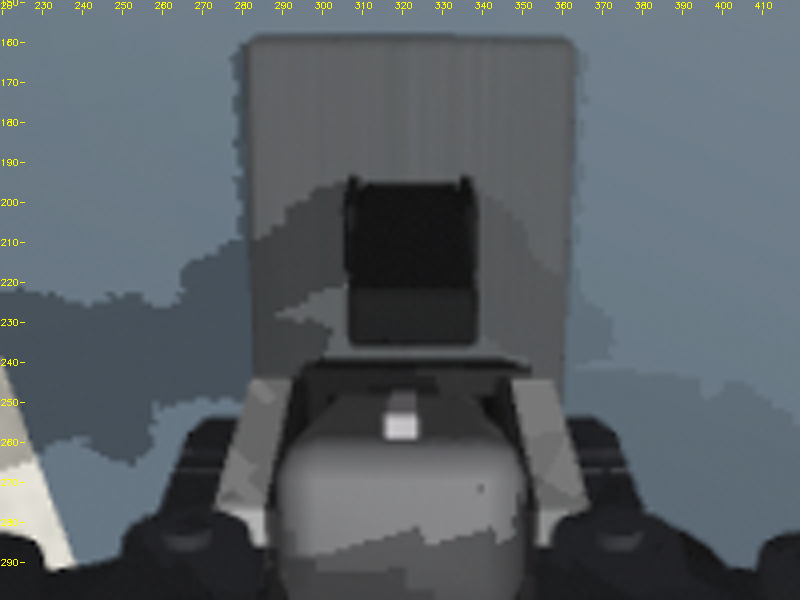

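View pics/s9.png

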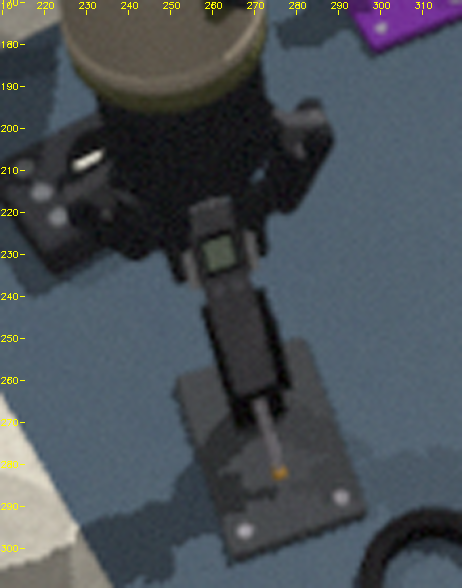

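Gripped: opening is about 23 mm and it sits square. Drawing it out along its axis.

Request:
{"fn": "drive_tool", "kwargs": {
  "moves": [
    [[-0.145,0.032,0.407,0,10],[-0.145,0.032,0.407,0,10],[-0.145,0.032,0.407,0,10],[-0.145,0.032,0.407,0,10],[-0.145,0.032,0.407,0,10],[-0.145,0.032,0.407,0,10],[-0.145,0.032,0.407,0,10],[-0.145,0.032,0.407,0,10],[-0.145,0.032,0.407,0,10],[-0.145,0.032,0.407,0,10]]
  ]
}}

```text
clock: 12.38
tool_pos: [535.5, -302.8, 301.3]
orientation: [0.0, 0.111, 0.994, 0.0]
force: [0.4, 0.5, -1.2]
gripper_width: 0.273
```

Request:
{"fn": "drive_tool", "kwargs": {
  "moves": [
    [[-0.145,0.032,0.407,0,10],[0,0,0,0,10]]
  ]
}}

```text
clock: 12.62
tool_pos: [531.5, -302.3, 313.9]
orientation: [0.001, 0.111, 0.994, -0.0]
force: [-0.0, -0.5, -0.2]
gripper_width: 0.272
```

```bash
python3 - <<'E'
from h import *
d=imaging.get_image("wrist");s=imaging.get_image("scene");t=imaging.get_image("top")
cv2.imwrite("pics/w10.png",d["img"][:,:,::-1]);crop(s,210,150,320,310,3.7,"s10");crop(t,340,110,440,210,5,"t10")
st=sensors.state();print(st["tool_pos"],st["force"],st["wrist_torque"])
E
```

```text
[ 531.42566415 -301.74628882  312.14294054] [0.42886128 0.47463937 0.04505065] [-0.00725577 -0.01191073  0.050729  ]
```

View pics/w10.png

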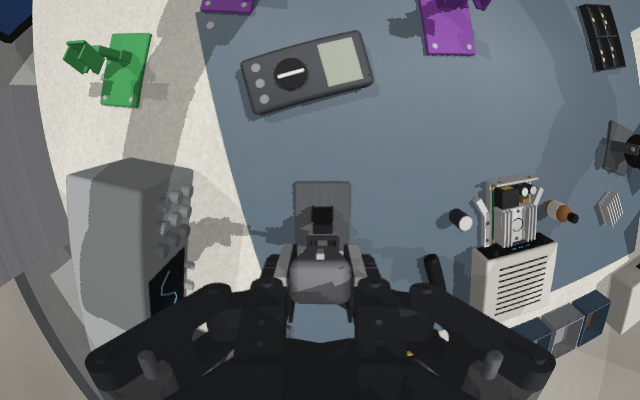

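View pics/s10.png

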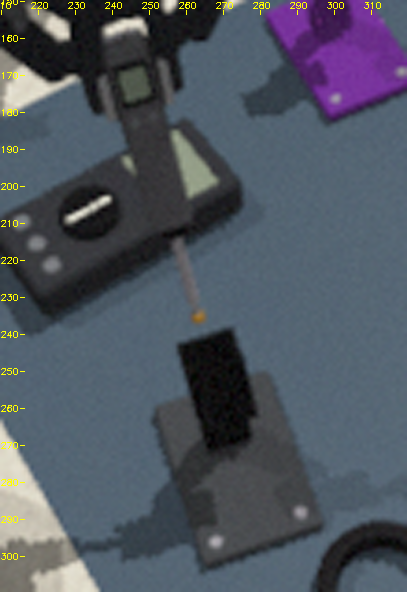

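View pics/t10.png

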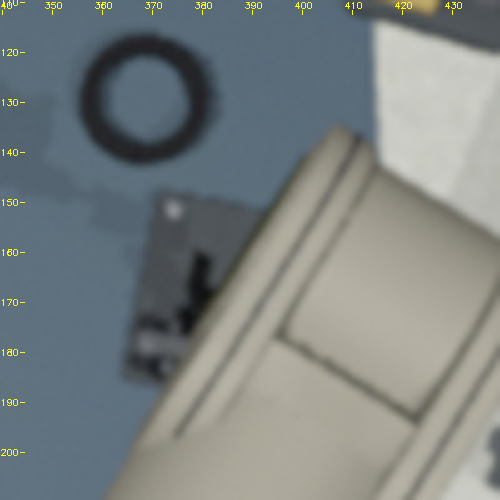

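The pen is clear of the channel and still leaning 20° in the grip. The tool can only yaw, so I'll stand the pen upright by pivoting it in the pads: lower the stem behind the fixed channel and push gently forward against its back.

Request:
{"fn": "drive_tool", "kwargs": {
  "moves": [
    [[-0.41,0.09,0,0,10],[-0.41,0.09,0,0,10],[0,0,-0.8,0,10],[0,0,-0.8,0,10],[0,0,-0.8,0,10],[0,0,0,0,10]]
  ]
}}

```text
clock: 13.52
tool_pos: [505.5, -295.9, 239.4]
orientation: [-0.001, 0.111, 0.994, 0.001]
force: [-0.7, -0.9, -1.0]
gripper_width: 0.272
```

```bash
python3 - <<'E'
from h import *
s=imaging.get_image("scene");d=imaging.get_image("wrist")
crop(s,210,150,320,310,3.7,"s11");crop(d,220,150,420,330,3.3,"w11")
st=sensors.state();print(st["tool_pos"],st["force"],st["wrist_torque"])
E
```

```text
[ 506.64852971 -296.62319899  241.57536233] [ 0.70732457 -0.84672851 -0.3155354 ] [ 0.03984417 -0.03462971 -0.02048585]
```

View pics/s11.png

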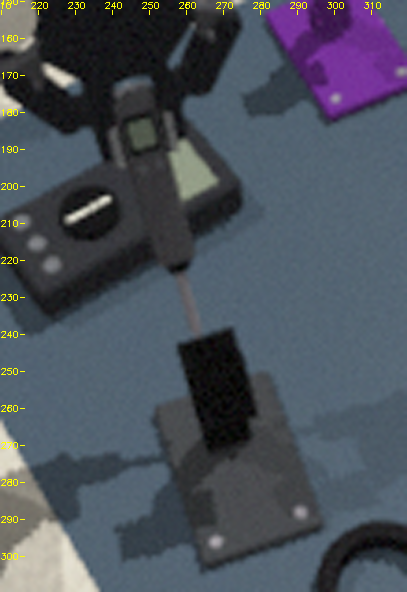

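View pics/w11.png

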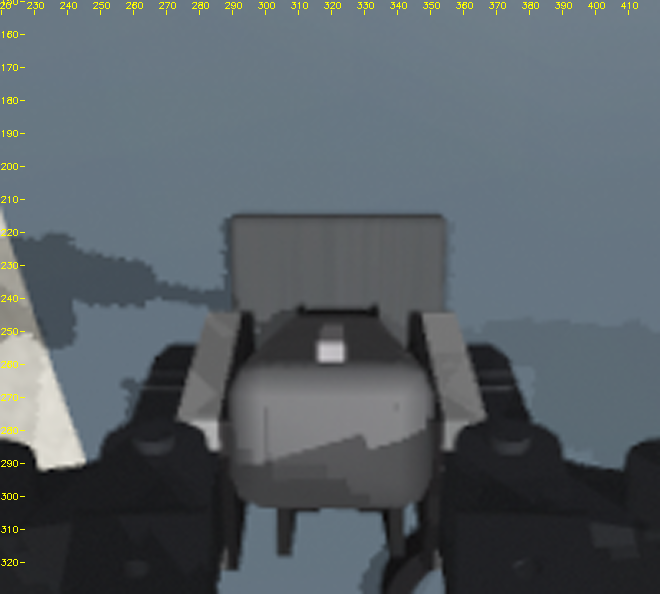

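Request:
{"fn": "drive_tool", "kwargs": {
  "moves": [
    [[0.195,-0.044,0,0,10],[0.195,-0.044,0,0,10],[0.195,-0.044,0,0,10],[0.195,-0.044,0,0,10],[0.13,-0.03,0,0,10]]
  ]
}}

```text
clock: 14.25
tool_pos: [534.0, -302.7, 240.3]
orientation: [-0.001, 0.111, 0.994, 0.0]
force: [-1.7, 0.8, -0.8]
gripper_width: 0.273
```

Request:
{"fn": "drive_tool", "kwargs": {
  "moves": [
    [[0.13,-0.03,0,0,10],[0.13,-0.03,0,0,10]]
  ]
}}

```text
clock: 14.5
tool_pos: [542.0, -304.6, 240.6]
orientation: [-0.0, 0.111, 0.994, 0.0]
force: [-3.5, 0.4, 0.2]
gripper_width: 0.272
```

```bash
python3 - <<'E'
from h import *
s=imaging.get_image("scene");d=imaging.get_image("wrist")
crop(s,210,150,320,310,3.7,"s12")
st=sensors.state();print(st["tool_pos"],st["force"],st["wrist_torque"])
E
```

```text
[ 542.23911962 -304.61168163  240.59084197] [-2.7453096   0.17387387 -0.03908755] [0.25084783 1.04795125 0.00399528]
```

View pics/s12.png

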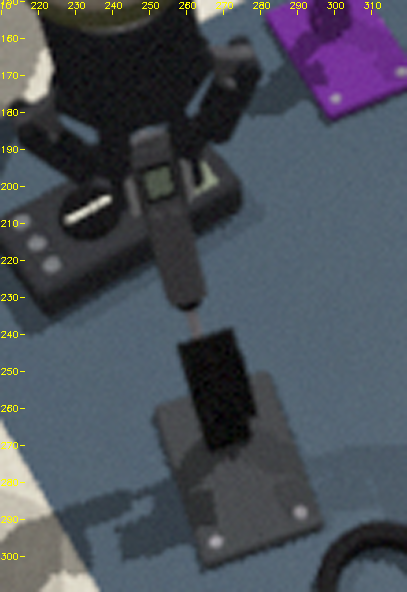

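```bash
cat >> h.py <<'E'
def tilt(d,tcp,yaw,L,px,fish=False):
    "angles for which a point L below the TCP along the pen projects nearest px"
    o=[]
    for a in np.radians(np.arange(-15,40,.25)):
        x=np.array([np.cos(yaw),np.sin(yaw),0])
        P=np.array(tcp)+L*(np.sin(a)*x-np.cos(a)*np.array([0,0,1]))
        o.append((np.linalg.norm(proj(d,P,fish)-px),np.degrees(a)))
    return min(o)
E
python3 - <<'E'
from h import *
import pickle
d=imaging.get_image("scene")
st=sensors.state()
print(tilt(d,st["tool_pos"],-.222,95,(260.0,231.8)))
for a in (0,10,20):
    x=np.array([np.cos(-.222),np.sin(-.222),0]);r=np.radians(a)
    print(a,proj(d,st["tool_pos"]+95*(np.sin(r)*x-np.cos(r)*np.array([0,0,1]))))
E
```

```text
(np.float64(1.1076881692251463), np.float64(16.25))
0 [257.88447245 222.83021937]
10 [259.86953606 228.31925152]
20 [261.67689898 233.05303331]
```

Request:
{"fn": "drive_tool", "kwargs": {
  "moves": [
    [[0.13,-0.03,0,0,10],[0.13,-0.03,0,0,10],[0.13,-0.03,0,0,10]]
  ]
}}

```text
clock: 15.02
tool_pos: [554.0, -307.2, 240.6]
orientation: [-0.0, 0.111, 0.994, 0.0]
force: [-3.7, -0.2, 0.9]
gripper_width: 0.269
```

```bash
python3 - <<'E'
from h import *
s=imaging.get_image("scene")
crop(s,210,150,320,310,3.7,"s13")
st=sensors.state();print(st["tool_pos"],st["force"],st["wrist_torque"])
E
```

```text
[ 554.24265354 -307.1638746   240.51696017] [-3.82720162  2.00242443 -0.48281493] [ 0.25902185  1.38065766 -0.00515518]
```

View pics/s13.png

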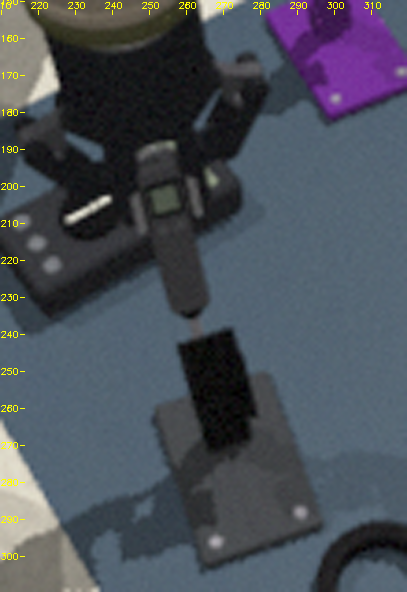

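Request:
{"fn": "drive_tool", "kwargs": {
  "moves": [
    [[0.13,-0.03,0,0,10],[0.13,-0.03,0,0,10],[0.13,-0.03,0,0,10]]
  ]
}}

```text
clock: 15.45
tool_pos: [565.6, -310.0, 240.7]
orientation: [0.0, 0.111, 0.994, 0.0]
force: [-3.5, 1.8, 0.3]
gripper_width: 0.274
```

```bash
python3 - <<'E'
from h import *
s=imaging.get_image("scene");w=imaging.get_image("wrist")
crop(s,230,150,300,250,6,"s14");crop(w,220,190,420,340,3.5,"w14")
st=sensors.state();print(st["tool_pos"],st["force"],st["wrist_torque"])
for a in (0,5,10,20):
    x=np.array([np.cos(-.222),np.sin(-.222),0]);r=np.radians(a);ax=-(np.sin(r)*x-np.cos(r)*np.array([0,0,1]))
    print(a,[proj(s,st["tool_pos"]-L*ax).round(1) for L in (95,-25)],[proj(w,st["tool_pos"]-L*ax,True).round(1) for L in (95,-25)])
E
```

```text
[ 565.67702883 -309.91923604  240.48932792] [-2.28377611  1.13252974 -0.31667146] [0.32966817 1.08989431 0.02012658]
0 [array([260.9, 231.5]), array([253.6, 199.1])] [array([320.5, 215.6]), array([321.1, 308.9])]
5 [array([262. , 234.4]), array([253.3, 198.3])] [array([320.5, 226.3]), array([321.1, 304.1])]
10 [array([263. , 237.1]), array([253.1, 197.6])] [array([320.5, 237.1]), array([321.1, 298.9])]
20 [array([264.9, 242. ]), array([252.6, 196.4])] [array([320.6, 258.7]), array([321.1, 288. ])]
```

View pics/s14.png

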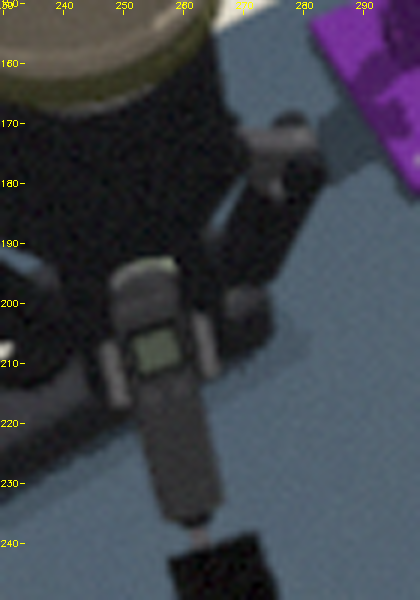

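View pics/w14.png

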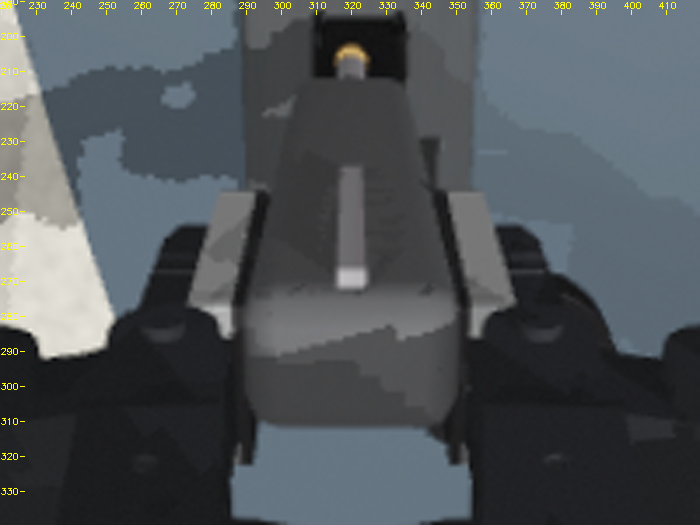

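```bash
python3 - <<'E'
from h import *
s=imaging.get_image("scene");w=imaging.get_image("wrist")
crop(w,290,190,350,225,10,"w15")
st=sensors.state()
x=np.array([np.cos(-.222),np.sin(-.222),0]);z=np.array([0,0,1])
def P(a,sz,off): 
    r=np.radians(a); ax=np.cos(r)*z-np.sin(r)*x; xx=np.cos(r)*x+np.sin(r)*z
    return st["tool_pos"]+(sz-165)*ax+off*xx
for a in (0,2,4,6,8): print(a,"tip",proj(w,P(a,0,0),True).round(1),"rear70",proj(w,P(a,70,-9),True).round(1),"top",proj(w,P(a,190,-9),True).round(1),proj(w,P(a,190,9),True).round(1),"sc front70",proj(s,P(a,70,9)).round(1))
E
```

```text
0 tip [320.4 194.1] rear70 [320.6 204.2] top [321.3 289.6] [321.3 327.7] sc front70 [262.  234.6]
2 tip [320.4 200. ] rear70 [320.6 208.4] top [321.3 287.2] [321.3 326.5] sc front70 [262.4 235.7]
4 tip [320.4 205.8] rear70 [320.6 212.7] top [321.3 284.7] [321.3 325.1] sc front70 [262.8 236.8]
6 tip [320.4 211.6] rear70 [320.6 217. ] top [321.3 282.2] [321.3 323.7] sc front70 [263.2 237.9]
8 tip [320.4 217.5] rear70 [320.6 221.3] top [321.3 279.7] [321.3 322.2] sc front70 [263.6 238.9]
```

View pics/w15.png

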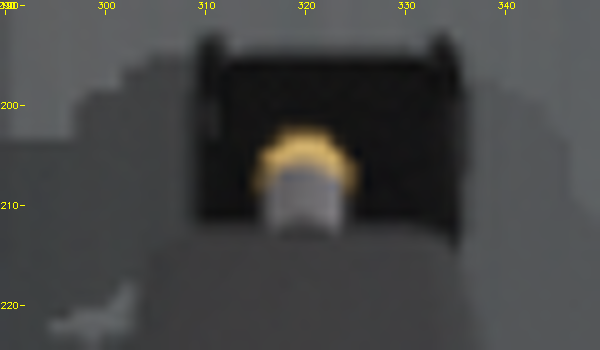

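The wrist view shows the disc at (320,207) and the body's lower rear edge at row 212, so about 4° of tilt is left. That's about 7 mm more push.

Request:
{"fn": "drive_tool", "kwargs": {
  "moves": [
    [[0.115,-0.026,0,0,10],[0.115,-0.026,0,0,10],[0,0,0,0,10]]
  ]
}}

```text
clock: 16.02
tool_pos: [572.7, -311.5, 240.6]
orientation: [0.0, 0.111, 0.994, -0.0]
force: [-1.8, 0.9, -0.1]
gripper_width: 0.272
```

```bash
cat >> h.py <<'E'
def P(st,a,sz,off,yaw=-.222,sg=165): 
    x=np.array([np.cos(yaw),np.sin(yaw),0]);z=np.array([0,0,1])
    r=np.radians(a); ax=np.cos(r)*z-np.sin(r)*x; xx=np.cos(r)*x+np.sin(r)*z
    return np.array(st["tool_pos"])+(sz-sg)*ax+off*xx
E
python3 - <<'E'
from h import *
w=imaging.get_image("wrist")
crop(w,280,190,360,260,7,"w16")
st=sensors.state();print(st["tool_pos"],st["force"])
for sg in (165,172):
  for a in (-2,0,2): print(sg,a,"tip",proj(w,P(st,a,0,0,sg=sg),True).round(1),"rear70",proj(w,P(st,a,70,-9,sg=sg),True).round(1))
E
```

```text
[ 572.60067708 -311.45651714  240.6545911 ] [-1.41552391  0.78173107 -0.77366865]
165 -2 tip [320.4 188.1] rear70 [320.6 199.8]
165 0 tip [320.4 194. ] rear70 [320.6 204.1]
165 2 tip [320.4 199.8] rear70 [320.6 208.3]
172 -2 tip [320.4 186.4] rear70 [320.6 197.2]
172 0 tip [320.4 192.3] rear70 [320.6 201.6]
172 2 tip [320.4 198.3] rear70 [320.6 206.1]
```

View pics/w16.png

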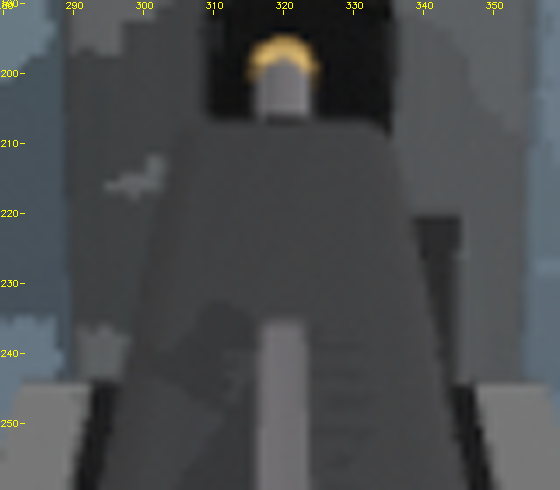

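Request:
{"fn": "drive_tool", "kwargs": {
  "moves": [
    [[0.1,-0.022,0,0,10],[0,0,0,0,10]]
  ]
}}

```text
clock: 16.32
tool_pos: [575.2, -312.1, 240.5]
orientation: [-0.0, 0.111, 0.994, 0.0]
force: [-3.0, 1.6, 0.3]
gripper_width: 0.27
```

```bash
python3 - <<'E'
from h import *
w=imaging.get_image("wrist")
crop(w,280,185,360,255,7,"w17")
st=sensors.state();print(st["tool_pos"],st["force"])
for sg in (165,):
  for a in (-2,0,2): print(sg,a,"tip",proj(w,P(st,a,0,0,sg=sg),True).round(1),"rear70",proj(w,P(st,a,70,-9,sg=sg),True).round(1))
E
```

```text
[ 575.16625042 -312.08905091  240.50251208] [-3.16121027  1.08957023 -0.44075231]
165 -2 tip [320.4 188.3] rear70 [320.6 200. ]
165 0 tip [320.4 194.2] rear70 [320.6 204.2]
165 2 tip [320.4 200. ] rear70 [320.6 208.5]
```

View pics/w17.png

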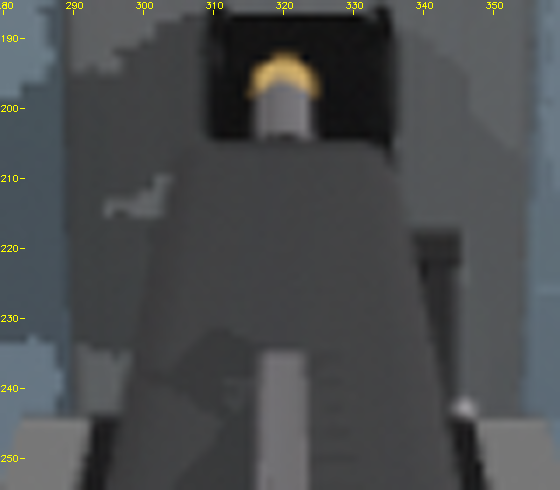

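Request:
{"fn": "drive_tool", "kwargs": {
  "moves": [
    [[-0.5,0.11,0,0,10],[-0.5,0.11,0,0,10],[0,0,1,0,10],[0,0,1,0,10],[0,0,1,0,10],[0,0.3,0.2,0,10],[0,0,0,0,10]]
  ]
}}

```text
clock: 17.25
tool_pos: [545.9, -295.4, 336.4]
orientation: [0.001, 0.11, 0.994, 0.0]
force: [0.0, -0.4, -0.5]
gripper_width: 0.272
```

```bash
python3 - <<'E'
from h import *
import pickle
w=imaging.get_image("wrist");s=imaging.get_image("scene");t=imaging.get_image("top")
st=sensors.state();pickle.dump((w,s,t,st),open("im18.pkl","wb"))
crop(w,280,180,360,320,4.2,"w18");crop(s,220,120,300,250,4.6,"s18")
print(st["tool_pos"],st["force"],st["orientation"])
for a in (-2,0,2): print(a,"tip",proj(w,P(st,a,0,0),True).round(1),"rear70",proj(w,P(st,a,70,-9),True).round(1),"sc tip",proj(s,P(st,a,0,0)).round(1),"front70",proj(s,P(st,a,70,9)).round(1))
E
```

```text
[ 545.09977995 -296.18912601  335.40538892] [-0.22287374  0.31827962 -0.73570856] [-7.09280863e-04  1.10758641e-01  9.93847048e-01  2.54450000e-04]
-2 tip [319.4 187.3] rear70 [319.3 198.7] sc tip [259.8 213.7] front70 [257.1 198.8]
0 tip [319.4 193.1] rear70 [319.3 203. ] sc tip [260.5 215.8] front70 [257.6 199.9]
2 tip [319.4 199. ] rear70 [319.3 207.2] sc tip [261.2 217.8] front70 [258.  201.1]
```

View pics/w18.png

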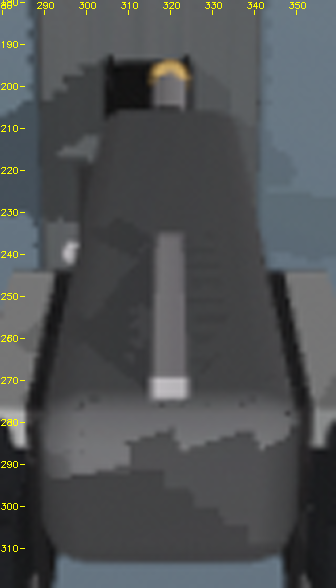

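View pics/s18.png

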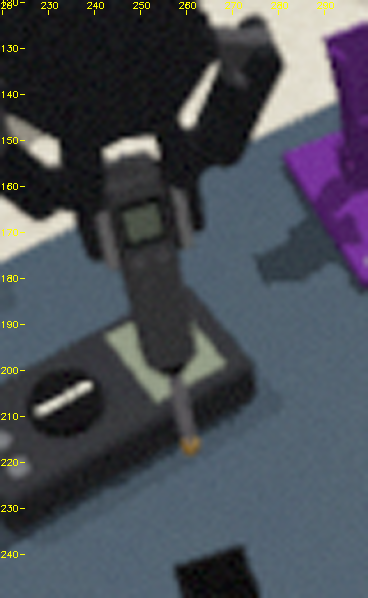

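```bash
python3 - <<'E'
from h import *
import pickle
w,s,t,st=pickle.load(open("im18.pkl","rb"))
for r in (197,198.5):
    print(tri(ray(w,319.8,r,True),ray(s,260.8,216.2)))
print("tcp",st["tool_pos"])
for a in (0,2,4): print(a,proj(s,P(st,a,70,0)),proj(s,P(st,a,0,0)), "stemtop rear w",proj(w,P(st,a,0,4),True),proj(w,P(st,a,0,-4),True))
# gold mask
for d,n,(x0,y0,x1,y1) in ((w,"w",(300,185,340,210)),(s,"s",(250,205,275,225))):
    h=cv2.cvtColor(d["img"],cv2.COLOR_RGB2HSV)[y0:y1,x0:x1]
    m=(h[...,0]>8)&(h[...,0]<30)&(h[...,1]>90)&(h[...,2]>90); ys,xs=np.nonzero(m); print(n,len(xs),xs.min()+x0,xs.max()+x0,ys.min()+y0,ys.max()+y0,xs.mean()+x0,ys.mean()+y0)
E
```

```text
(array([ 548.24247341, -296.66270195,  173.01127247]), np.float64(0.3300895052208466))
(array([ 549.28462372, -296.95920066,  174.56152079]), np.float64(0.44799616667689807))
tcp [ 545.09977995 -296.18912601  335.40538892]
0 [256.37255352 196.65374617] [260.51088995 215.75994939] stemtop rear w [319.38979599 197.17139471] [319.38552082 189.07293909]
2 [256.81211764 197.84584114] [261.24467076 217.77687695] stemtop rear w [319.3927892  202.99871381] [319.38861342 194.90527635]
4 [257.24577153 199.00800216] [261.9715601  219.75381428] stemtop rear w [319.39571354 208.82277527] [319.39163399 200.73394136]
w 28 316 324 194 198 319.85714285714283 196.03571428571428
s 9 260 262 215 218 261.0 216.66666666666666
```

```bash
python3 - <<'E'
from h import *
s=imaging.get_image("scene")
st={"tool_pos":np.array([531.4,-302,313])}
for a in (18,20,22): print(a,proj(s,P(st,a,0,0)),proj(s,P(st,a,0,0,sg=162)))
E
```

```text
18 [262.48555515 234.62093535] [262.20789109 233.58041274]
20 [263.09770392 236.17962618] [262.80868549 235.10862104]
22 [263.69639293 237.68152079] [263.39609878 236.5805498 ]
```

Both views put the remaining tilt at about 1.6°. I'll make one more 3 mm nudge against the channel to take it out.

Request:
{"fn": "drive_tool", "kwargs": {
  "moves": [
    [[0,-0.3,-0.2,0,10],[0,0,-1,0,10],[0,0,-1,0,10],[0,0,-1,0,10],[0.4,-0.09,0,0,10],[0.4,-0.09,0,0,10],[0.2,-0.04,0,0,10],[0,0,0,0,10]]
  ]
}}

```text
clock: 18.45
tool_pos: [575.8, -312.4, 241.0]
orientation: [0.0, 0.111, 0.994, -0.0]
force: [-0.6, -0.3, -1.1]
gripper_width: 0.277
```

Request:
{"fn": "drive_tool", "kwargs": {
  "moves": [
    [[0.09,-0.02,0,0,10],[0,0,0,0,10]]
  ]
}}

```text
clock: 18.7
tool_pos: [577.7, -312.9, 240.8]
orientation: [-0.0, 0.111, 0.994, 0.0]
force: [-2.7, 0.1, 0.4]
gripper_width: 0.27
```

Request:
{"fn": "drive_tool", "kwargs": {
  "moves": [
    [[-0.5,0.11,0,0,10],[-0.6,0.13,0,0,10],[0,0,1,0,10],[0,0,1,0,10],[0,0,1,0,10],[0,0.3,0.2,0,10],[0,0,0,0,10],[0,0,0,0,10]]
  ]
}}

```text
clock: 19.7
tool_pos: [544.8, -296.1, 335.4]
orientation: [-0.001, 0.111, 0.994, 0.0]
force: [0.2, -0.4, -1.8]
gripper_width: 0.273
```

```bash
python3 - <<'E'
from h import *
w=imaging.get_image("wrist");s=imaging.get_image("scene");t=imaging.get_image("top")
import pickle
st=sensors.state();pickle.dump((w,s,t,st),open("im19.pkl","wb"))
print(st["tool_pos"])
for a in (-1,0,1,2): print(a,"rear disc w",proj(w,P(st,a,0,-4,sg=163),True).round(1),"rear70",proj(w,P(st,a,70,-9,sg=163),True).round(1),"sc tip",proj(s,P(st,a,0,0,sg=163)).round(1))
for d,n,(x0,y0,x1,y1) in ((w,"w",(300,185,340,210)),(s,"s",(250,200,275,225))):
    h=cv2.cvtColor(d["img"],cv2.COLOR_RGB2HSV)[y0:y1,x0:x1]
    m=(h[...,0]>8)&(h[...,0]<30)&(h[...,1]>90)&(h[...,2]>90); ys,xs=np.nonzero(m); print(n,len(xs),xs.min()+x0,xs.max()+x0,ys.min()+y0,ys.max()+y0,xs.mean()+x0,ys.mean()+y0)
crop(w,280,180,360,320,4.2,"w19")
c=lambda x,y:(235+x/4.4-.5,85+y/4.4-.5)
print("ring",onz(t,*c(197,282),34),"s",onz(s,320+365/5-.5,160+346/5-.5,34),tri(ray(t,*c(197,282)),ray(s,320+365/5-.5,160+346/5-.5)))
E
```

```text
[ 544.711338   -296.53540869  335.80511326]
-1 rear disc w [319.9 188. ] rear70 [319.9 203.2] sc tip [259.8 214.1]
0 rear disc w [319.9 190.9] rear70 [319.9 205.3] sc tip [260.2 215.1]
1 rear disc w [319.9 193.8] rear70 [319.9 207.4] sc tip [260.5 216.1]
2 rear disc w [319.9 196.7] rear70 [319.9 209.5] sc tip [260.9 217.1]
w 27 316 324 191 196 319.85185185185185 193.37037037037038
s 9 258 261 214 216 259.77777777777777 215.11111111111111
ring [674.42508222 -10.79044967  34.        ] s [673.22662377 -10.39824039  34.        ] (array([674.05007418, -11.08637789,  35.70116709]), np.float64(0.37078285903076763))
```

View pics/w19.png

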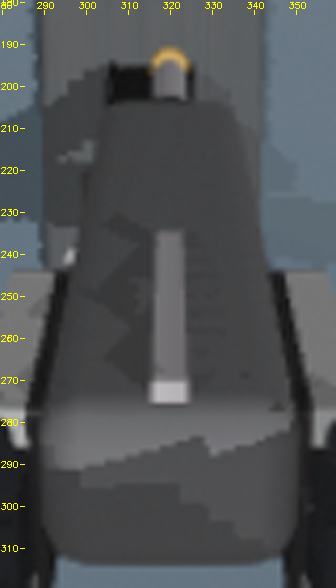

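The pen is now upright to within about 0.5°, with its tip about 163 mm below the TCP. The ring is at about (674, −10.7, 34), so I'll carry the pen over it.

Request:
{"fn": "drive_tool", "kwargs": {
  "moves": [
    [[0.3,0.6,0,0,10],[0.43,0.95,0,0,10],[0.43,0.95,0,0,10],[0.43,0.95,0,0,10],[0.43,0.95,0,0,10],[0.43,0.95,0,0,10],[0.43,0.95,0,0,10],[0.43,0.95,0,0,10],[0.43,0.95,0,0,10],[0.43,0.95,0,0,10]]
  ]
}}

```text
clock: 21.1
tool_pos: [670.5, -19.2, 336.3]
orientation: [-0.0, 0.11, 0.994, 0.0]
force: [-0.5, -0.3, -0.8]
gripper_width: 0.272
```

Request:
{"fn": "drive_tool", "kwargs": {
  "moves": [
    [[0.13,0.35,-0.8,0,10],[0,0,-1,0,10],[0,0,-1,0,10],[0,0,-0.6,0,10],[0,0,0,0,10],[0,0,0,0,10]]
  ]
}}

```text
clock: 21.85
tool_pos: [674.5, -11.4, 236.0]
orientation: [0.001, 0.111, 0.994, 0.0]
force: [-0.2, 0.0, -0.6]
gripper_width: 0.276
```

```bash
python3 - <<'E'
from h import *
w=imaging.get_image("wrist");s=imaging.get_image("scene");t=imaging.get_image("top")
import pickle
st=sensors.state();pickle.dump((w,s,t,st),open("im20.pkl","wb"))
print(st["tool_pos"],st["orientation"],st["force"])
crop(w,270,160,370,330,3.5,"w20");crop(s,340,130,460,260,4.6,"s20")
print(proj(w,[674,-10.7,34],True),proj(s,[674,-10.7,34]),proj(w,P(st,0,0,0,sg=163),True),proj(s,P(st,0,0,0,sg=163)))
E
```

```text
[674.44611669 -11.61139348 235.89422779] [9.05802483e-04 1.10978524e-01 9.93822368e-01 2.19714988e-04] [ 1.2148737  -0.49855938 -0.64062677]
[320.73642606 185.34065947] [392.6018109  228.97480019] [320.04371385 194.34514945] [394.35298756 220.65510451]
```

View pics/w20.png

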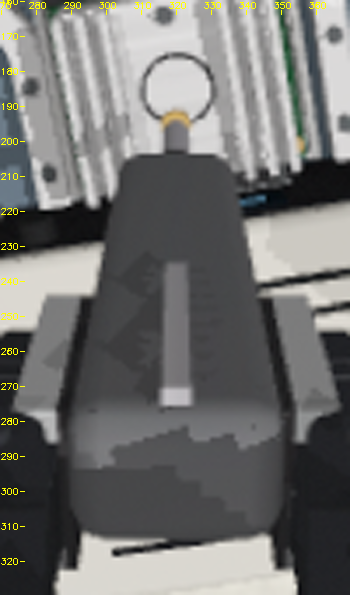

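View pics/s20.png

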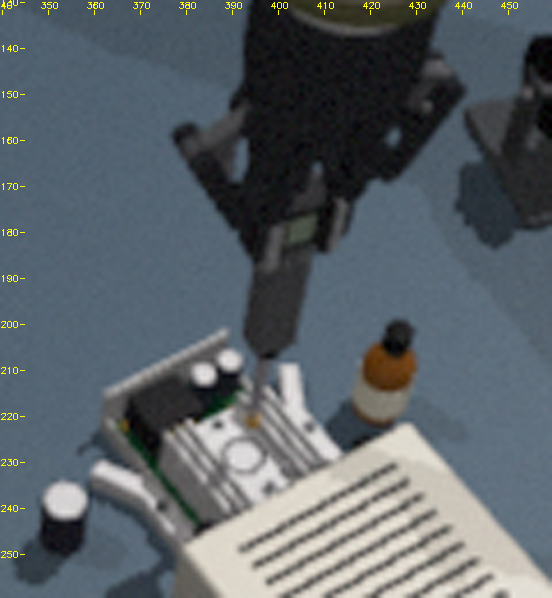

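The ring is at wrist (320,185) and scene (392,229), as predicted, with the disc about 38 mm above it. Lowering to about 8 mm above.

Request:
{"fn": "drive_tool", "kwargs": {
  "moves": [
    [[0,0.02,-0.5,0,10],[0,0,-0.5,0,10],[0,0,0,0,10],[0,0,0,0,10]]
  ]
}}

```text
clock: 22.5
tool_pos: [674.0, -10.9, 204.7]
orientation: [-0.0, 0.111, 0.994, -0.0]
force: [-0.6, 0.7, -0.6]
gripper_width: 0.273
```

```bash
python3 - <<'E'
from h import *
w=imaging.get_image("wrist");s=imaging.get_image("scene")
st=sensors.state()
print(st["tool_pos"],st["force"])
crop(w,280,160,360,230,7,"w21");crop(s,350,180,440,260,6.5,"s21")
for z in (34,):print(proj(w,[674,-10.7,z],True))
print(proj(w,P(st,0,0,0,sg=163),True),proj(s,P(st,0,0,0,sg=163)))
E
```

```text
[674.18984208 -11.02181476 205.13124905] [ 0.27659475 -0.21887375 -0.94722884]
[320.7332981  192.79587806]
[320.4706082 194.9929186] [392.94276136 227.32786264]
```

View pics/w21.png

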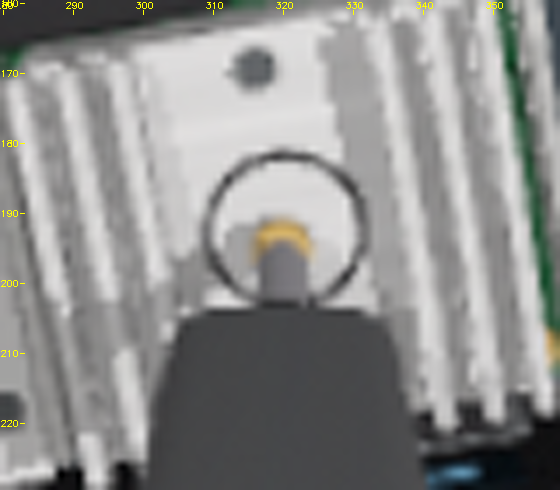

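View pics/s21.png

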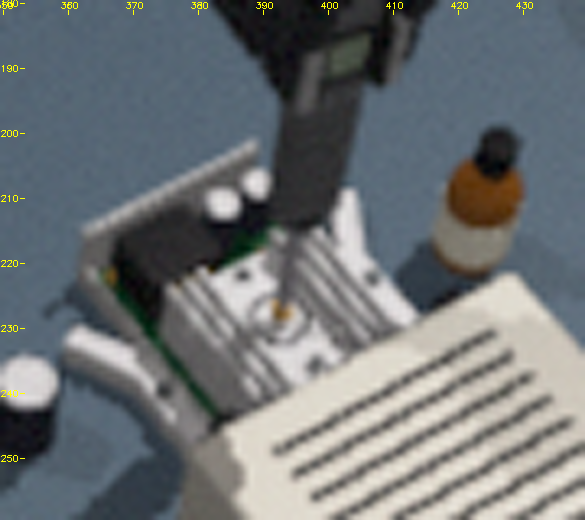

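The disc is at wrist (320,195.5) and the ring's centre at (320.5,192.5), and they converge as it lowers. I'll creep down watching the force.

Request:
{"fn": "drive_tool", "kwargs": {
  "moves": [
    [[0,0,-0.1,0,10],[0,0,-0.07,0,10],[0,0,0,0,10]]
  ]
}}

```text
clock: 22.98
tool_pos: [674.0, -10.9, 199.5]
orientation: [0.0, 0.111, 0.994, 0.0]
force: [0.1, 0.4, 0.1]
gripper_width: 0.271
```

Request:
{"fn": "drive_tool", "kwargs": {
  "moves": [
    [[0,0,-0.04,0,10],[0,0,0,0,10]]
  ]
}}

```text
clock: 23.22
tool_pos: [674.0, -10.9, 198.4]
orientation: [0.0, 0.111, 0.994, 0.0]
force: [0.1, 0.7, 1.2]
gripper_width: 0.275
```

Request:
{"fn": "drive_tool", "kwargs": {
  "moves": [
    [[0,0,-0.04,0,10],[0,0,0,0,10]]
  ]
}}

```text
clock: 23.48
tool_pos: [674.0, -10.9, 197.2]
orientation: [0.0, 0.111, 0.994, 0.0]
force: [-0.7, 0.1, 0.9]
gripper_width: 0.271
```

Request:
{"fn": "drive_tool", "kwargs": {
  "moves": [
    [[0,0,-0.04,0,10],[0,0,0,0,10]]
  ]
}}

```text
clock: 23.72
tool_pos: [674.0, -10.9, 196.0]
orientation: [0.0, 0.111, 0.994, 0.0]
force: [0.5, 0.1, 1.0]
gripper_width: 0.27
```

```bash
cat > f.py <<'E'
from h import *
f=[];z=[]
for i in range(24):
    d=imaging.get_image("wrist" if i%2 else "scene"); st=sensors.state(); f.append(st["force"]); z.append(st["tool_pos"][2])
f=np.array(f);print(np.mean(z),f.mean(0).round(2),(f.std(0)/24**.5).round(2),st["clock"],st["tool_pos"])
s=imaging.get_image("scene");w=imaging.get_image("wrist")
import sys
crop(w,280,160,360,230,7,"w"+sys.argv[1]);crop(s,350,180,440,260,6.5,"s"+sys.argv[1])
E
python3 f.py 22
```

```text
195.97927912123757 [0.38 0.11 1.78] [0.08 0.07 0.09] 24.925 [673.93100434 -10.89435755 195.94120382]
```

View pics/w22.png

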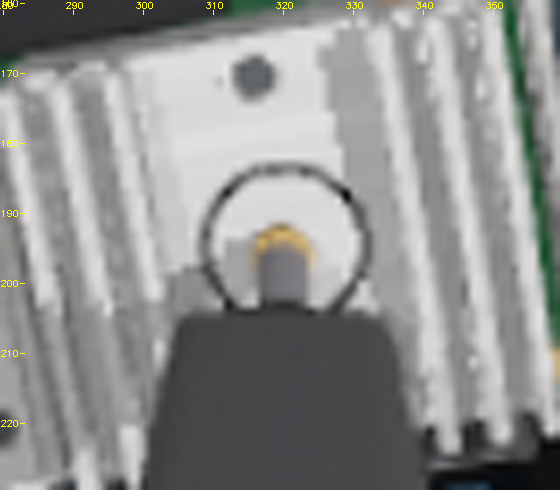

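The average upward force is 1.78 N. Adding the 0.83 N pen weight gives about 2.6 N, which is half travel. The disc is at (320,195) and the ring's centre at (320,194.5). I'll lift briefly to check the force zero.

Request:
{"fn": "drive_tool", "kwargs": {
  "moves": [
    [[0,0,0.1,0,10],[0,0,0.1,0,10],[0,0,0,0,10],[0,0,0,0,10]]
  ]
}}

```text
clock: 25.52
tool_pos: [673.7, -10.9, 201.7]
orientation: [-0.0, 0.111, 0.994, -0.0]
force: [-0.5, -0.4, -1.5]
gripper_width: 0.268
```

```bash
python3 f.py 23
```

```text
201.89483620962187 [-0.08 -0.01 -0.83] [0.1  0.12 0.09] 26.725 [673.9477898  -10.93288953 201.9352363 ]
```

Request:
{"fn": "drive_tool", "kwargs": {
  "moves": [
    [[0,0,-0.1,0,10],[0,0,-0.04,0,10],[0,0,-0.03,0,10],[0,0,-0.03,0,10],[0,0,0,0,10]]
  ]
}}

```text
clock: 27.45
tool_pos: [674.1, -10.9, 196.1]
orientation: [0.0, 0.111, 0.994, 0.0]
force: [0.6, 0.3, 1.7]
gripper_width: 0.273
```

```bash
python3 f.py 24
```

```text
196.00247063350045 [0.82 0.01 1.7 ] [0.09 0.12 0.09] 28.65 [673.96388237 -10.92238959 195.9609823 ]
```

```bash
python3 - <<'E'
from h import *
w=imaging.get_image("wrist");s=imaging.get_image("scene");t=imaging.get_image("top")
crop(s,330,130,450,260,4.6,"s25");cv2.imwrite("pics/top25.png",t["img"][:,:,::-1])
E
```

```text
(no output)
```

View pics/w24.png

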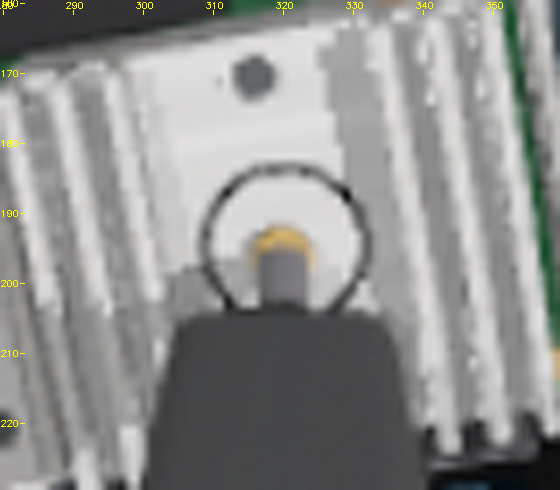

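View pics/s25.png

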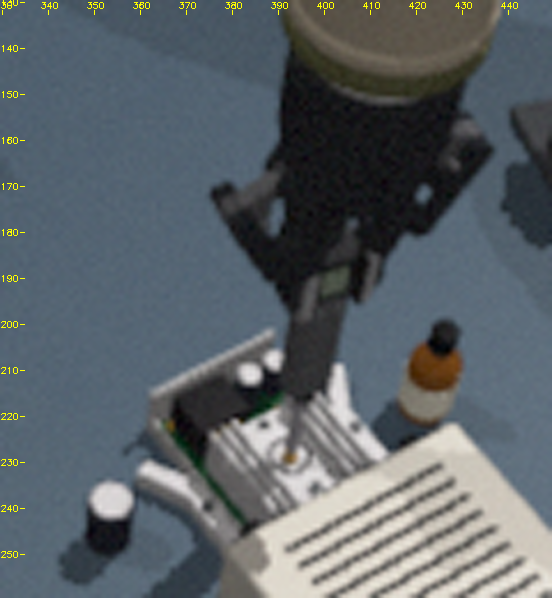

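View pics/top25.png

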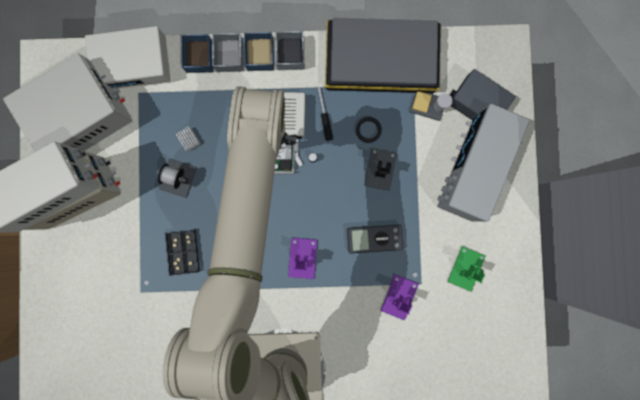

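The disc is centred in the ring at wrist (320,195) and scene (392,229). The module is still home and nothing else has moved. Handing in.

```bash
python3 -c "
from workcell import close_job
print(close_job())"
```

```text
the job is handed in; nothing more can be done
None
```

I handed the job in at about 29 s, with the pen still held upright and its disc pressed inside the ring. I have no verdict back.

- **Module:** I pushed it along the bench with two fingers on the end wall until it stopped against the electronic load, peaking at about 21 N. The pictures show it square between the rails with its end against the load.
- **Pen:** I drew it out of the black stand along its axis. It leaned 20° in the grip and the tool can only yaw, so I stood it up by pressing its stem at about 3 N against the back of the fixed stand. The last check put it within about 0.5° of upright. Before that, the wrist and scene views disagreed by about 1°, so I gave it one more nudge.
- **Contact:** The disc is about 0.5 mm from the ring's centre in the wrist view. The averaged force against a re-measured zero was 2.5 N, or about 3.8 mm of the 8 mm travel. That depth comes from the force and TCP height; I didn't measure it directly.
- **Side force:** A sideways reading of about 0.8 N remains at the contact.
- **Everything else:** In the last scene and top views the other items look where they started. The arm hides part of the dock from above, so there I relied on the scene camera.

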